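Load the last test tile and hold the probe through the setter's guide

ROBOT

A 7-joint arm with a two-finger parallel gripper is mounted at the origin on the work surface. World frame = base frame: x ahead of the robot, y to its left, z up, the work surface at z = 0. Lengths are in m, angles in rad, forces in N, time in s.
With the tool pointing down it reaches from about 0.4 to 0.85 m from the base axis. Payload 4.5 kg.
Tool frame: the origin (TCP) lies between the finger pads; the fingertips stand 14 mm ahead of it and the grasp point (between the pads) lies 5 mm behind it; z points along the fingers, x is the direction in which the jaws open and shut, and the axes are right-handed (so a half turn about z gives the same grasp; the last joint's range is limited). The gripper opens to 88 mm and grips with 3 to 60 N. Pads are 18 mm wide; open, the fingers measure 123 mm over their backs; the gripper's body (75 mm by 187 mm) begins 45 mm behind the grasp point.
Start: joints at [1.25, 0.689, -0.195, 1.565, 0.157, 0.902, -0.215], TCP at [0.217, -0.586, 0.224] pointing down, gripper open.
Joint ranges: [-3.01, 3.01], [-0.46, 2.08], [-1.47, 1.51], [0.13, 2.56], [-1, 4.14], [0.04, 2.09], [-2.66, 2.66]. Speed limits (rad/s): [2.57, 2.57, 3.14, 3.14, 3.14, 3.14, 3.14].

INTERFACE

Orientations are given as a rotation vector (axis times angle).
In Python, from plant import robot gives the robot as it stands.
- The arm moves only by the tool play_rows, never from a script. Its argument "increments" is a list of rows, each an object with "slide": the shift along the tool's x, y, z scaled (see below), a list of three; "yaw": the turn about the tool's z scaled (see below); "claw": the opening, from 0 (shut) to 1 (fully open). In form: [{"slide": [x, y, z], "yaw": yaw, "claw": claw}, ...]. A call has 1 to 10 rows; each row shifts and turns the commanded pose from where the row before left it, along the tool's axes as they then stand; what a row does not reach is not made up. The controller multiplies each number of a shift by 0.04 m and each number of a turn by 0.15 rad. A row lasts 1/8 s, in which the tool goes at most 62.5 mm and 10.7 degrees, less where a joint would pass 70% of its speed; a pose out of reach is approached as far as the arm can. A call with a number of a shift or a turn outside -1 to 1 is refused whole. A call with a gripper value outside its range is refused whole. The fingers move at their own pace and stop on an object; "squeeze" is the grip in N (left out, the last holds). Time passes only in rows, so rows that do not move let the fingers close. It gives the time, the measured TCP pose, the force and the opening at its end, in the units of the state.
- robot.get_state(): the state, without advancing time (a new reading comes with each control period).
- robot.read_camera(name): name is "scene" or "top" or "wrist"; returns a dict with "image" (420x560x3 uint8, red, green, blue), "fov_y" (degrees; the focal length in pixels is half the picture's height over the tangent of half this angle, whatever the lens; pixels are square), "cx", "cy" (the principal point, pixels), "R" (3x3) and "t" (3): a world point X has camera coordinates R X + t. Camera axes: x right, y down, z forward; pixel columns grow to the right and rows downward; lengths in m; the calibration is good to about 2 mm. A picture is of the moment at which its call begins. There is no depth.
- robot.sign_off(): hands the job in, once; it reports no verdict.
Trained networks look in the newest picture that a camera, given by its name, has taken for a name from the list of things; names that differ only in an ending like _2 or _b are one class to them, and where a whole thing is asked for, a point or a joint stands for the part that bears it (a point fixed in the world has none). Each returns a list of dicts, best first, with "conf" (0 to 1); they miss things now and then, are a little off and sometimes report something else, mostly with a low value. They report only what shows in the picture. A call takes as long as a camera call. They do not tell look-alikes from the thing itself.
- robot.boxes_of(name, camera): "uv" ([column, row] in pixels, amid what is visible of it).
The state is a dict: "time": time; "q": joint angles; "qd": joint speeds; "joint_torque": joint torques, N m; "tool_pos": TCP position; "tcp_rot": TCP orientation; "ft_force": force on the tool from outside, world axes, zero at the start; "ft_torque": the same for the moment, N m; "gripper_width": finger opening in m.
Only numpy, scipy, OpenCV 4.12 (cv2) and the standard library are available. Lean on these libraries where they do the work, as an engineer would, in place of code of your own. Each camera call takes 0.05 s, during which the arm holds its last target.

TASK

Move the test tile from the wooden drying block to the free middle slot of the rack on the kiln slab, standing it upright on edge, fully down and about centred along the slot, without dropping it. Then take the black-handled temperature probe out of its clay stand, lower its rod through the hole of the steel guide on the same slab without ever touching the guide, and stop with the tip about midway between the guide's underside and the slab. Finish while still holding the probe there, still, upright and centred in the hole; leave everything else on the table where it is.

Things in the scene. Friction and masses are not known exactly. Their poses are not given: they have to be found in the camera images.
- tile: The test tile to move: flat terracotta-coloured plaque 60 wide x 85 high x 10 mm thick, 0.1 kg, plain on both sides. It starts standing on edge in the drying block. Origin: centre of its lower edge face; x along its 60 mm width, y through its 10 mm thickness, z up.
- drying_block: Fixed dark wooden block, 90 (x) x 60 (y) mm, base 10 mm thick, with two 70 mm long, 20 mm high wooden rails along x forming one slot 14 mm wide in which the tile stands (slot floor 10 mm above the table, rail tops 30 mm). May be left or right of the slab. Origin: centre of its underside.
- setter: Fixed grey kiln slab, 170 (x) x 280 (y) x 15 mm. Its +y half carries a pale rack of three slots along x, centred at y = 12, 60, 108 mm; the guide stands on its -y half. A tile stands in each outer slot, 38 mm clear between faces from a tile in the free middle one: open the fingers only a little there. Origin: centre of the slab's underside.
- slot (a point): Centre of the floor of the free middle slot, 20 mm above the table; x along the slot, y across it, z up. The slot is 14 mm wide with walls straight to 20 mm above its floor, formed by two rails 70 mm long and 10 mm wide whose roof-shaped tops (ridge 25 mm above the floor) slope inwards at 45 degrees.
- guide: Steel guide bridge fixed on the slab, its place there varies: plate 64 x 64 x 22 mm on four thin corner legs 60 mm high, with one round vertical through hole of 24 mm diameter in its middle. Plate underside 75 mm, top 97 mm above the table (60 and 82 above the slab). Origin: centre, at the feet of the legs, 15 mm above the table.
- guide_mouth (a point): Centre of the hole at the top face of the guide plate, 97 mm above the table, z up.
- probe: Temperature probe, 0.12 kg: steel rod 8 mm in diameter and 110 mm long, a round flange 30 mm across and 5 mm thick above it, then a black round handle 22 mm in diameter, 55 mm high. Starts upright, rod in the stand's bore, flange on its rim. Origin: on the axis at the flange's underside (handle 5 to 60 mm above, tip 110 mm below); z up.
- probe_tip (a point): Lower end of the probe's rod, on its axis.
- stand: Probe stand: fixed upright white clay cylinder, 68 mm in diameter, 120 mm high, with a vertical through bore 14 mm in diameter. On the other side of the slab from the drying block. Origin: centre of its underside.
- neighbour_tall: Tile like the one to move (60 x 85 x 10 mm), loose in an outer slot of the rack; leave it. Origin: centre of its lower edge face.
- neighbour_short: Shorter tile, 60 x 60 x 10 mm, loose in the other outer slot; leave it. Origin: centre of its lower edge face.
- paint_jar: Bystander: black paint jar with blue cap, 54 mm across, 85 mm high, loose. Origin: centre of its underside.
- glaze_jar: Bystander: clear glaze jar with blue cap and paper band, 54 mm across, 85 mm high, loose. Origin: centre of its underside.
- texture_stick: Bystander: dark texture stick lying flat, 130 x 22 x 12 mm, loose. Origin: centre of its underside.
- bisque_cup: Bystander: terracotta cup, 72 mm across, 80 mm high, loose. Origin: centre of its underside.
- wood_strip: Bystander: wooden strip lying flat, 200 x 30 x 8 mm, loose. Origin: centre of its underside.
Things that resemble listed ones, but are neither listed nor needed, are in the scene too. Leave any yellow look-alike of the tile alone.

How it is judged:
On the way, in this order (a step that is already met when the one before it is completed fails the run):
1. the tile stands released in the middle slot (y of tile in the frame of slot between -0.0035 and 0.0035 m and x of tile in the frame of slot between -0.015 and 0.015 m and z of tile in the frame of slot between -0.003 and 0.004 m and angle between tile's own z axis and vertical below 0.2 rad and angle between the y axis of tile and the y axis of setter, either way round below 0.2 rad and contact force between the fingers and tile below 0.1 N and linear speed of tile below 0.02 m/s), for 0.3 s.
2. the probe's rod hangs through the guide hole, held by the gripper (horizontal distance between probe_tip and guide_mouth below 0.0045 m and z of probe_tip in the frame of guide_mouth between -0.067 and -0.037 m and angle between probe's own z axis and vertical below 0.08 rad and contact force between probe and the fingers above 1 N), for 0.2 s.
At the end, for the whole second after the job is handed in: Tile released in the middle slot: on its floor, within 15 mm of centre along it, upright to 0.2 rad. Probe at rest in the gripper, rod through the guide: tip within 4.5 mm of the hole axis, 15 to 45 mm below the guide underside, tilt under 0.08 rad, touching neither guide, slab nor stand (all of step 1 and all of step 2 and contact force between probe and guide below 0.1 N and contact force between probe and setter below 0.1 N and contact force between probe and stand below 0.1 N and linear speed of probe below 0.02 m/s); the arm keeps its last pose, push and grip.
It fails at once if the probe touches the guide (contact force between probe and guide above 0.3 N).
It fails at once if the tile is dropped (faster than 0.5 m/s while not held) (linear speed of tile above 0.5 m/s and contact force between the fingers and tile below 0.1 N).
It fails at once if a bystander is moved by more than 20 mm (distance of any of neighbour_tall, neighbour_short, paint_jar, glaze_jar, texture_stick, bisque_cup, wood_strip from where it was at the start of the episode above 0.02 m).
It also fails if it takes over 64 s, if anything falls off the work surface, if the arm or the gripper's body presses on something with over 40 N, if the wrist force passes 120 N, or if a joint passes its speed limit or range.

## Working session

There is one attempt and no reset: what is moved stays moved. The work goes in short steps, Python scripts to look and compute and a tool call to move; the robot and the scene stay as the last step left them, time stands still between calls to the robot, and variables do not carry over. Pictures are saved under pics/ and viewed, and the job is handed in when it is done.

Besides the shell and the picture viewer there is one more tool, called after "Call:" as name(argument=value, ...), one argument or row to a line, values as JSON. play_rows: Moves the arm, as the interface text tells. Shifts and turns lie within -1 to 1; 1 stands for 0.04 m of shift or 0.15 rad of turn. Its arguments: {"type":"object","properties":{"increments":{"type":"array"},"squeeze":{"type":"number"}},"required":["increments"]}

```bash
ls; mkdir -p pics
python3 - <<'E'
from plant import robot
import cv2
s=robot.get_state(); print(s)
for n in ("scene","top","wrist"):
    c=robot.read_camera(n); cv2.imwrite(f"pics/{n}0.png",c["image"][:,:,::-1]); print(n,c["fov_y"],c["cx"],c["cy"],c["R"],c["t"])
E
```

```text
pics
{'time': 0.0, 'q': array([ 1.24980485,  0.6899998 , -0.19450242,  1.56634202,  0.15730549,
        0.90246434, -0.21509725]), 'qd': array([-0.00090419,  0.00036424,  0.00051433,  0.00047041,  0.00078821,
       -0.00129887,  0.00183958]), 'joint_torque': array([-4.70453469e-04, -5.27547848e+01, -1.26731638e+00, -1.53424054e+01,
       -5.26993372e-02,  6.62337639e-03,  1.71344518e-04]), 'tool_pos': array([ 0.21684182, -0.58548364,  0.22290041]), 'tcp_rot': array([-2.57790296e+00,  1.79393493e+00,  2.46523208e-03]), 'ft_force': array([-0.40112643,  0.97075794,  0.2090685 ]), 'ft_torque': array([ 0.01422867, -0.05459152,  0.00014793]), 'gripper_width': 0.08815156674633523}
scene 46.26200430870825 277.6559948578401 218.3615562247266 [[-0.75024878  0.66113503 -0.00521934]
 [ 0.49741728  0.55922801 -0.66320441]
 [-0.43554886 -0.50016449 -0.74842012]] [ 0.42108476 -0.21596906  1.35407168]
top 57.852506032067666 274.66506297044845 209.4336871571695 [[ 2.56031781e-02 -9.99672012e-01 -5.87188330e-04]
 [-9.91327681e-01 -2.53137226e-02 -1.28952102e-01]
 [ 1.28894944e-01  3.88367969e-03 -9.91650649e-01]] [-0.00243771  0.57403822  1.02636624]
wrist 60.23551691429577 283.73886787886335 206.21898333778952 [[ 0.34769479 -0.93760349 -0.00283381]
 [-0.90281671 -0.33560731  0.26886749]
 [-0.25304215 -0.09092542 -0.96317301]] [-0.62400073 -0.03737175  0.39087098]
```

View pics/scene0.png

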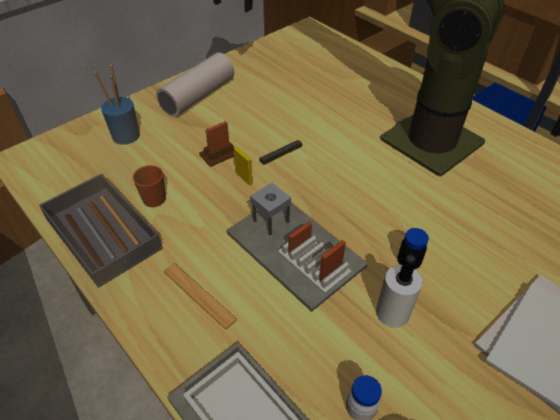

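View pics/top0.png

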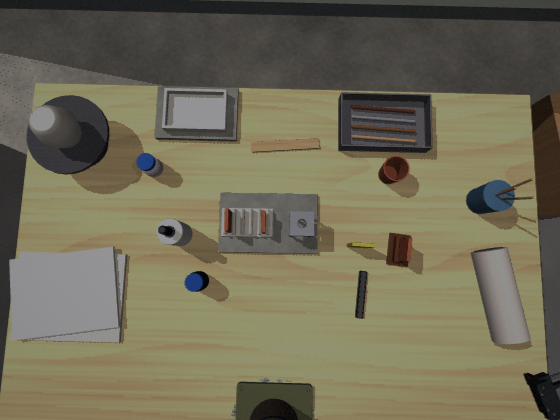

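View pics/wrist0.png

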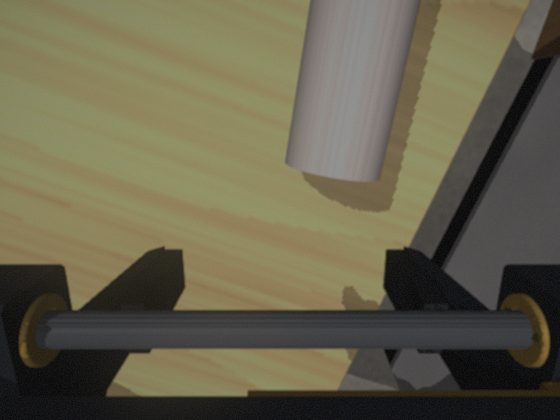

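The top view shows these things that could be taken for the tile: the terracotta tile in the dark block at about (400,249), the yellow look-alike at (362,244), and the rack neighbours at (227,221) and (264,222). I choose (400,249): it is terracotta and stands in the wooden block. In the scene view that is (217,140). The probe is in the white stand at top (168,231).

```bash
cat > h.py <<'E'
import numpy as np, cv2
from plant import robot
from scipy.spatial.transform import Rotation as Ro
def cam(n,save=None):
    c=robot.read_camera(n); c["f"]=210/np.tan(np.radians(c["fov_y"]/2))
    c["R"]=np.array(c["R"]);c["t"]=np.array(c["t"])
    if save: cv2.imwrite(f"pics/{save}.png",c["image"][:,:,::-1])
    return c
def onz(c,uv,z):
    d=c["R"].T@np.array([(uv[0]-c["cx"])/c["f"],(uv[1]-c["cy"])/c["f"],1]); o=-c["R"].T@c["t"]
    return o+d*(z-o[2])/d[2]
def proj(c,X):
    p=c["R"]@np.array(X)+c["t"]; return np.array([c["cx"]+c["f"]*p[0]/p[2],c["cy"]+c["f"]*p[1]/p[2]])
def crop(c,u0,v0,u1,v1,k,name):
    im=c["image"][v0:v1,u0:u1,::-1]; im=cv2.resize(im,None,fx=k,fy=k,interpolation=cv2.INTER_CUBIC)
    im=cv2.convertScaleAbs(im,alpha=1.3,beta=10)
    for u in range((u0+9)//10*10,u1,10): cv2.line(im,((u-u0)*k,0),((u-u0)*k,6 if u%50 else 14),(0,255,0),1)
    for v in range((v0+9)//10*10,v1,10): cv2.line(im,(0,(v-v0)*k),(6 if v%50 else 14,(v-v0)*k),(0,255,0),1)
    cv2.imwrite(f"pics/{name}.png",im)
def tool(): 
    s=robot.get_state(); return s,Ro.from_rotvec(s["tcp_rot"]).as_matrix()
E
python3 - <<'E'
from h import *
c=cam("top")
crop(c,340,210,440,330,5,"c_tile"); crop(c,205,180,330,265,6,"c_set"); crop(c,130,190,230,310,5,"c_st")
for n in ["tile","drying_block","setter","guide","guide_mouth","probe","stand","paint_jar","glaze_jar","texture_stick","bisque_cup","wood_strip"]:
    print(n,[(np.round(d["uv"],1).tolist(),round(d["conf"],2)) for d in robot.boxes_of(n,"top")[:5]])
# tool camera offset
s,R=tool(); print(R)
E
```

```text
tile [([404.0, 250.2], 0.85), ([359.5, 248.0], 0.55)]
drying_block [([393.2, 251.2], 0.55)]
setter [([265.2, 221.7], 0.81)]
guide [([296.1, 229.2], 0.95), ([197.8, 280.8], 0.27)]
guide_mouth [([302.0, 218.4], 0.96), ([174.8, 236.5], 0.44)]
probe [([163.9, 232.4], 0.45)]
stand [([173.4, 236.1], 0.72)]
paint_jar [([197.5, 280.1], 0.68), ([392.8, 250.1], 0.32)]
glaze_jar []
texture_stick [([362.7, 294.4], 0.69)]
bisque_cup []
wood_strip [([284.6, 145.8], 0.83), ([162.9, 231.6], 0.51)]
[[ 3.47397717e-01 -9.37717882e-01  1.40602094e-05]
 [-9.37717880e-01 -3.47397717e-01 -5.95593384e-05]
 [ 6.07343413e-05  7.50626836e-06 -9.99999998e-01]]
```

```bash
sleep 1
```

```text
(no output)
```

View pics/c_tile.png

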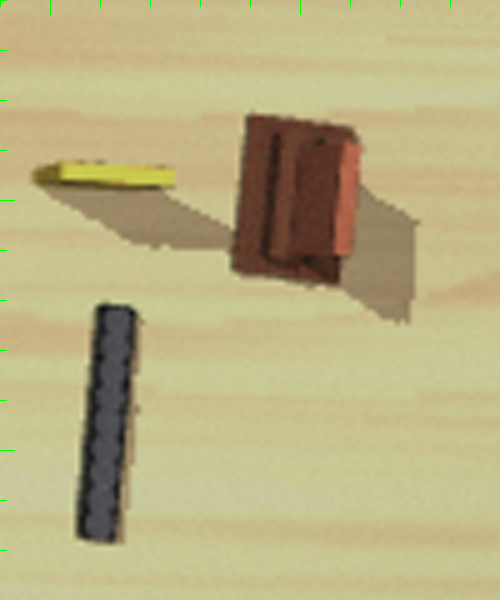

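View pics/c_set.png

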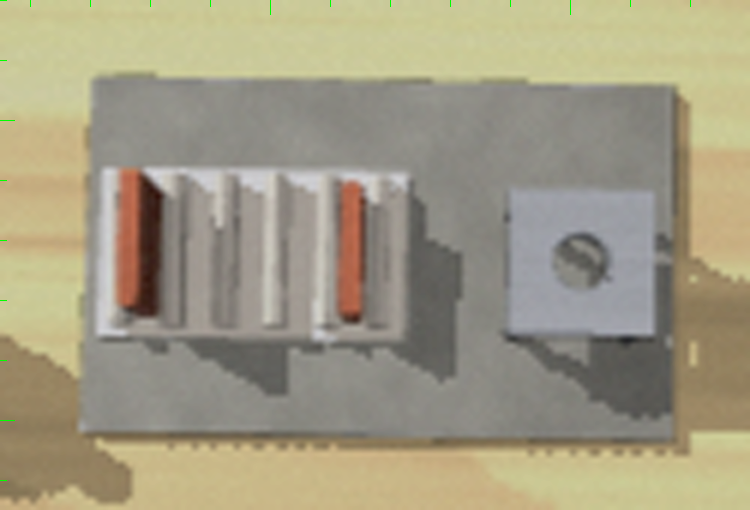

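View pics/c_st.png

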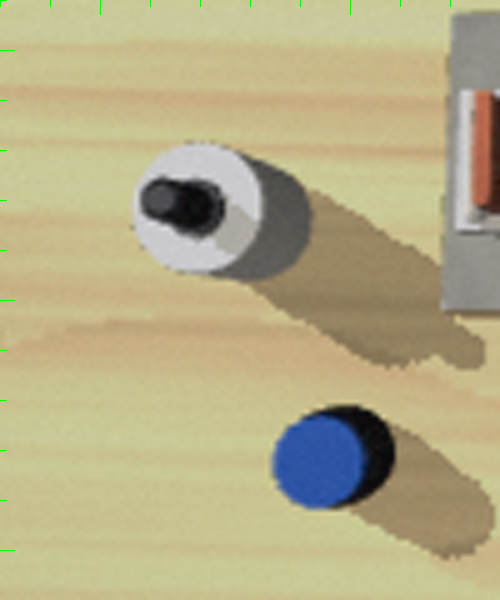

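Run:
```python
from h import *
c=cam("top")
P=lambda x,y,o,k,z: onz(c,(x/k+o[0],y/k+o[1]),z)
o=(340,210)
print("tile top ends",P(347,140,o,5,.095),P(343,254,o,5,.095))
print("block corners",[P(*p,o,5,.01).round(4)[:2] for p in [(247,115),(352,127),(232,270)]])
o=(205,180)
sl=[P(*p,o,6,.015) for p in [(95,77),(673,86),(675,437),(80,431)]]
print("slab",np.round(sl,4)[:,:2],np.mean(sl,0)); 
for a,b in [(1,0),(2,3)]:
    d=sl[a]-sl[b] if 0 else sl[b]-sl[a]; print("yawY",np.degrees(np.arctan2(-d[0],d[1])))
for a,b in [(3,0),(2,1)]:
    d=sl[b]-sl[a]; print("yawX",np.degrees(np.arctan2(d[1],d[0])), np.linalg.norm(d))
g=[P(*p,o,6,.097) for p in [(508,189),(655,189),(656,334),(506,333)]]
print("guide",np.round(g,4)[:,:2],np.mean(g,0),P(580,261,o,6,.097))
o=(130,190)
print("stand",P(198,208,o,5,.12),"handle",P(158,199,o,5,.18))
print("paint",P(319,462,o,5,.085))
for n,uv,z in [("glaze",(147,161),.085),("cup",(397,165),.08),("yellow",(364,244),.09)]: print(n,onz(c,uv,z))
s,R=tool()
w=cam("wrist"); C=-w["R"].T@w["t"]; print("cam in tool",R.T@(C-s["tool_pos"])); print(R.T@w["R"].T)
```

```text
tile top ends [ 0.49997991 -0.34269204  0.095     ] [ 0.44069827 -0.33942477  0.095     ]
block corners [array([ 0.5181, -0.316 ]), array([ 0.5128, -0.3756]), array([ 0.4305, -0.3064])]
slab [[ 0.6209  0.1682]
 [ 0.6236 -0.1086]
 [ 0.4567 -0.1114]
 [ 0.4523  0.1679]] [0.53840106 0.02902894 0.015     ]
yawY 0.5568504776041293
yawY 0.8923771255833644
yawX 0.1200579570829187 0.1686029347353839
yawX 0.9628727659102392 0.16696662994883635
guide [[ 0.5617 -0.0277]
 [ 0.5633 -0.0923]
 [ 0.4996 -0.0935]
 [ 0.4984 -0.0281]] [ 0.53072676 -0.06041196  0.097     ] [ 0.53069245 -0.05986579  0.097     ]
stand [0.49907719 0.27932093 0.12      ] handle [0.49906675 0.28206537 0.18      ]
paint [0.37054877 0.2178899  0.085     ]
glaze [0.69151767 0.36225214 0.085     ]
cup [ 0.69896472 -0.31817969  0.08      ]
yellow [ 0.48149272 -0.22492863  0.09      ]
cam in tool [ 0.00038398 -0.06929536 -0.1617488 ]
[[ 9.99999193e-01  5.24390844e-04 -1.15741680e-03]
 [-1.94046358e-04  9.63210693e-01  2.68747323e-01]
 [ 1.25576488e-03 -2.68746882e-01  9.63210017e-01]]
```

```bash
cat >> h.py <<'E'
def plan(pos,ang=None):
    """pos target TCP, ang = world angle(deg) of tool x. prints yaw units and slide units after yaw"""
    s,R=tool(); a0=np.degrees(np.arctan2(R[1,0],R[0,0])); 
    if ang is None: ang=a0
    dy=(ang-a0+180)%360-180
    yu=-np.radians(dy)/0.15
    Rn=Ro.from_euler('z',dy,degrees=True).as_matrix()@R
    d=Rn.T@(np.array(pos)-s["tool_pos"])/0.04
    print("t %.2f"%s["time"],"tcp",s["tool_pos"].round(4),"ang %.2f"%a0,"tilt",np.degrees(np.arccos(-R[2,2])).round(2),"w",round(s["gripper_width"],4),"F",s["ft_force"].round(2),"q7 %.2f"%s["q"][6])
    print("yaw units %.3f"%yu,"slide units",d.round(3))
E
python3 - <<'E'
from h import *
plan((.470,-.341,.26),-95)
E
```

```text
t 0.90 tcp [ 0.2171 -0.5861  0.2237] ang -69.67 tilt 0.01 w 0.0883 F [-0.13 -0.63 -0.06] q7 -0.22
yaw units 2.947 slide units [-6.655 -5.764 -0.907]
```

Call:
play_rows(
  increments=[
    {"slide":[0,0,-0.9],"yaw":0.98,"claw":1},
    {"slide":[0,0,0],"yaw":0.98,"claw":1},
    {"slide":[0,0,0],"yaw":0.98,"claw":1},
    {"slide":[-0.95,-0.82,0],"yaw":0,"claw":1},
    {"slide":[-0.95,-0.82,0],"yaw":0,"claw":1},
    {"slide":[-0.95,-0.82,0],"yaw":0,"claw":1},
    {"slide":[-0.95,-0.82,0],"yaw":0,"claw":1},
    {"slide":[-0.95,-0.82,0],"yaw":0,"claw":1},
    {"slide":[-0.95,-0.82,0],"yaw":0,"claw":1},
    {"slide":[-0.95,-0.84,0],"yaw":0,"claw":0.6},
  ],
)

```text
time: 2.15
tool_pos: [0.4707, -0.3397, 0.2599]
tcp_rot: [-2.124, 2.315, -0.001]
ft_force: [0.8, -0.3, -0.2]
gripper_width: 0.0804
```

Call:
play_rows(
  increments=[
    {"slide":[0,0,0],"yaw":0,"claw":0.6},
    {"slide":[0,0,0],"yaw":0,"claw":0.6},
    {"slide":[0,0,0],"yaw":0,"claw":0.6},
  ],
)

```text
time: 2.52
tool_pos: [0.4682, -0.3425, 0.2598]
tcp_rot: [2.119, -2.317, 0.0]
ft_force: [-1.0, -0.9, -0.4]
gripper_width: 0.0533
```

Run:
```python
from h import *
c=cam("wrist","w1")
plan((.470,-.341,.26),-95)
```

```text
t 2.58 tcp [ 0.4682 -0.3424  0.2598] ang -95.11 tilt 0.06 w 0.0532 F [-0.52 -0.37  0.48] q7 -1.14
yaw units -0.013 slide units [-0.04  -0.04  -0.006]
```

View pics/w1.png

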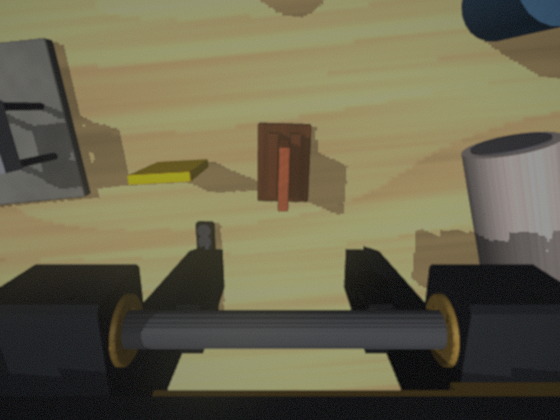

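The wrist view shows the terracotta tile in the dark block at about (283,180). The yellow look-alike is well clear at (168,172).

Run:
```python
from h import *
c=cam("wrist"); crop(c,240,110,340,230,5,"w1c")
```

```text
(no output)
```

View pics/w1c.png

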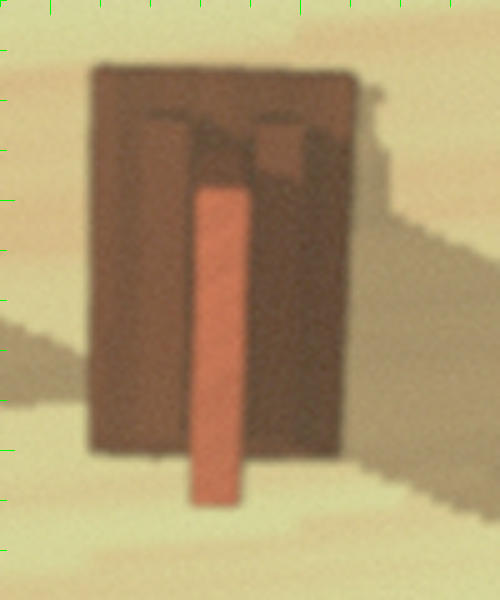

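Run:
```python
from h import *
c=cam("wrist")
a=onz(c,(284.6,147.4),.095);b=onz(c,(283.1,211.2),.095)
m=(a+b)/2;d=a-b; ang=np.degrees(np.arctan2(d[1],d[0])); print(a,b,m,np.linalg.norm(d),ang)
print([onz(c,(u/5+240,v/5+110),.01).round(4)[:2] for u,v in [(92,66),(355,72),(340,458),(90,453)]])
plan((m[0],m[1],.080),ang-90)
```

```text
[ 0.50107508 -0.34588127  0.095     ] [ 0.4418434  -0.33924176  0.095     ] [ 0.47145924 -0.34256151  0.095     ] 0.059602640493756485 -6.39581035934205
[array([ 0.5207, -0.3186]), array([ 0.5142, -0.3766]), array([ 0.426, -0.367]), array([ 0.4324, -0.3086])]
t 2.67 tcp [ 0.4686 -0.342   0.2598] ang -95.07 tilt 0.03 w 0.0529 F [-0.36  0.21 -0.48] q7 -1.14
yaw units 0.155 slide units [ 4.000e-03 -7.300e-02  4.494e+00]
```

Call:
play_rows(
  increments=[
    {"slide":[0,-0.07,0.9],"yaw":0.155,"claw":0.6},
    {"slide":[0,0,0.9],"yaw":0,"claw":0.6},
    {"slide":[0,0,0.9],"yaw":0,"claw":0.6},
    {"slide":[0,0,0.8],"yaw":0,"claw":0.6},
    {"slide":[0,0,0.7],"yaw":0,"claw":0.6},
    {"slide":[0,0,0.42],"yaw":0,"claw":0.6},
    {"slide":[0,0,0],"yaw":0,"claw":0.6},
    {"slide":[0,0,0],"yaw":0,"claw":0.6},
  ],
)

```text
time: 3.68
tool_pos: [0.473, -0.3417, 0.0759]
tcp_rot: [-2.096, 2.34, -0.003]
ft_force: [0.6, -0.1, 0.4]
gripper_width: 0.053
```

Run:
```python
from h import *
c=cam("wrist","w2")
plan((.4715,-.3426,.075),-96.4)
```

```text
t 3.73 tcp [ 0.4731 -0.3418  0.0761] ang -96.28 tilt 0.13 w 0.053 F [-0.78 -0.55 -0.45] q7 -1.19
yaw units 0.014 slide units [0.025 0.038 0.027]
```

View pics/w2.png

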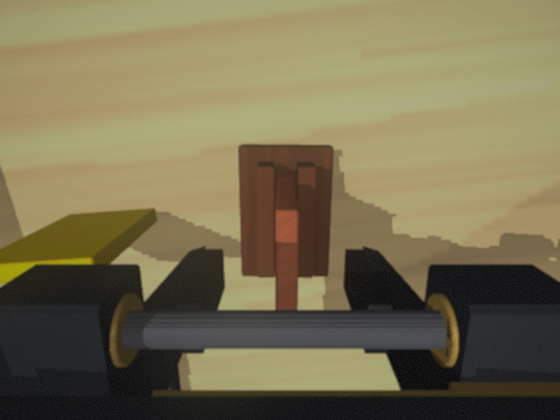

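The open fingers straddle the tile (at about (287,250)), so I close.

Call:
play_rows(
  increments=[
    {"slide":[0,0,0],"yaw":0,"claw":0.3},
    {"slide":[0,0,0],"yaw":0,"claw":0.2},
    {"slide":[0,0,0],"yaw":0,"claw":0.0},
    {"slide":[0,0,0],"yaw":0,"claw":0.0},
    {"slide":[0,0,0],"yaw":0,"claw":0.0},
    {"slide":[0,0,0],"yaw":0,"claw":0.0},
  ],
  squeeze=20,
)

```text
time: 4.47
tool_pos: [0.4724, -0.3412, 0.0749]
tcp_rot: [2.097, -2.34, 0.0]
ft_force: [0.4, -0.1, -0.3]
gripper_width: 0.0092
```

Run:
```python
from h import *
c=cam("wrist","w3")
plan((.4715,-.3426,.26),-90)
```

```text
t 4.53 tcp [ 0.4724 -0.3412  0.075 ] ang -96.27 tilt 0.01 w 0.0097 F [-0.09 -0.73  1.77] q7 -1.19
yaw units -0.730 slide units [ 0.035  0.023 -4.626]
```

Call:
play_rows(
  increments=[
    {"slide":[0,0,-0.3],"yaw":0,"claw":0.0},
    {"slide":[0,0,-0.7],"yaw":0,"claw":0.0},
    {"slide":[0,0,-0.9],"yaw":0,"claw":0.0},
    {"slide":[0,0,-0.9],"yaw":0,"claw":0.0},
    {"slide":[0,0,-0.9],"yaw":0,"claw":0.0},
    {"slide":[0,0,-0.9],"yaw":0,"claw":0.0},
    {"slide":[0,0,0],"yaw":-0.73,"claw":0.0},
    {"slide":[0,0,0],"yaw":0,"claw":0.0},
  ],
)

```text
time: 5.52
tool_pos: [0.4722, -0.3411, 0.2598]
tcp_rot: [-2.22, 2.222, -0.001]
ft_force: [-0.4, -0.4, -1.3]
gripper_width: 0.0097
```

Run:
```python
from h import *
plan((.49,.086,.26),-89.5)
c=cam("top"); o=(205,180)
for x,y in [(225,175),(226,325),(274,175),(272,325)]: print(onz(c,(x/6+o[0],y/6+o[1]),.045).round(4))
```

```text
t 5.53 tcp [ 0.4722 -0.3411  0.2598] ang -90.06 tilt 0.05 w 0.0097 F [-0.44 -0.39 -1.29] q7 -1.08
yaw units -0.065 slide units [-1.0672e+01 -5.3800e-01 -8.0000e-03]
[0.5714 0.1016 0.045 ]
[0.502  0.0986 0.045 ]
[0.5719 0.0789 0.045 ]
[0.5025 0.0775 0.045 ]
```

Call:
play_rows(
  increments=[
    {"slide":[-0.97,-0.05,0],"yaw":-0.06,"claw":0.0},
    {"slide":[-0.97,-0.05,0],"yaw":0,"claw":0.0},
    {"slide":[-0.97,-0.05,0],"yaw":0,"claw":0.0},
    {"slide":[-0.97,-0.05,0],"yaw":0,"claw":0.0},
    {"slide":[-0.97,-0.05,0],"yaw":0,"claw":0.0},
    {"slide":[-0.97,-0.05,0],"yaw":0,"claw":0.0},
    {"slide":[-0.97,-0.05,0],"yaw":0,"claw":0.0},
    {"slide":[-0.97,-0.05,0],"yaw":0,"claw":0.0},
    {"slide":[-0.97,-0.05,0],"yaw":0,"claw":0.0},
    {"slide":[-0.97,-0.05,0],"yaw":0,"claw":0.0},
  ],
)

```text
time: 6.82
tool_pos: [0.4887, 0.0481, 0.2586]
tcp_rot: [2.228, -2.213, -0.001]
ft_force: [0.7, 0.1, -1.0]
gripper_width: 0.0095
```

Call:
play_rows(
  increments=[
    {"slide":[-0.97,-0.05,0],"yaw":0,"claw":0.0},
    {"slide":[0,0,0],"yaw":0,"claw":0.0},
    {"slide":[0,0,0],"yaw":0,"claw":0.0},
    {"slide":[0,0,0],"yaw":0,"claw":0.0},
  ],
)

```text
time: 7.32
tool_pos: [0.4907, 0.0842, 0.2588]
tcp_rot: [2.227, -2.214, 0.001]
ft_force: [0.3, 0.1, -0.0]
gripper_width: 0.0097
```

Run:
```python
from h import *
c=cam("wrist","w4"); crop(c,180,40,420,240,3,"w4c")
plan((.537,.089,.26),-89.5)
```

```text
t 7.38 tcp [0.4908 0.0844 0.2588] ang -89.64 tilt 0.05 w 0.0094 F [ 0.27 -0.24 -0.19] q7 -1.88
yaw units -0.016 slide units [-0.106 -1.156 -0.03 ]
```

View pics/w4.png

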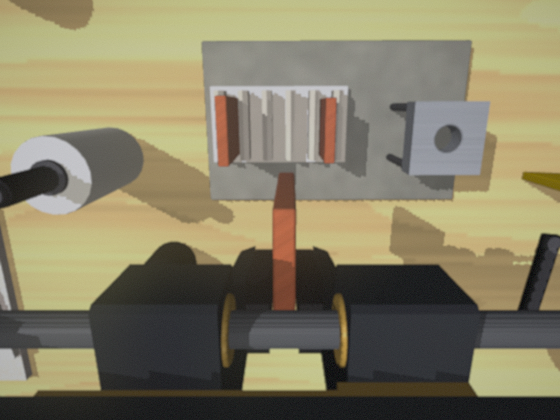

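View pics/w4c.png

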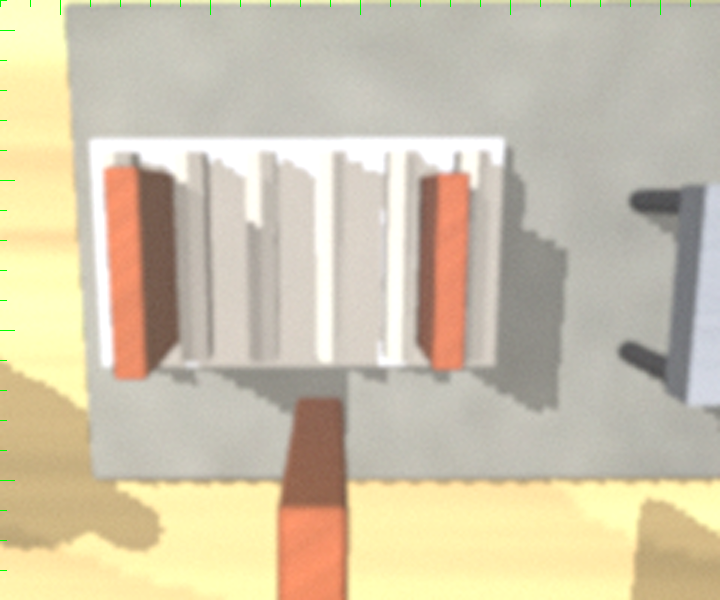

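The rack's middle slot is at about (280,125) and the held tile hangs at (285,230). I fit the slab pose and overlay the model.

```bash
cat > ov.py <<'E'
from h import *
from scipy.optimize import least_squares
def W(p,X):
    c_,s_=np.cos(p[2]),np.sin(p[2]); X=np.array(X,float)
    return np.array([p[0]+c_*X[0]-s_*X[1],p[1]+s_*X[0]+c_*X[1],X[2]])
def draw(c,p,u0,v0,u1,v1,k,name,guide=None):
    im=cv2.resize(c["image"][v0:v1,u0:u1,::-1],None,fx=k,fy=k,interpolation=cv2.INTER_CUBIC)
    def L(a,b,col):
        q=[((proj(c,W(p,x))-(u0,v0)+.5)*k-.5).round().astype(int) for x in (a,b)]
        cv2.line(im,tuple(map(int,q[0])),tuple(map(int,q[1])),col,1)
    def rect(x0,x1,y0,y1,z,col):
        P=[(x0,y0,z),(x1,y0,z),(x1,y1,z),(x0,y1,z)]
        for i in range(4): L(P[i],P[(i+1)%4],col)
    rect(-.085,.085,-.14,.14,.015,(0,255,0))
    for yc in (.012,.060,.108):
        for s in (-1,1): 
            L((-.035,yc+s*.012,.045),(.035,yc+s*.012,.045),(255,0,0)); L((-.035,yc+s*.007,.020),(.035,yc+s*.007,.020),(255,0,255))
    cv2.imwrite(f"pics/{name}.png",im)
E
python3 - <<'E'
from ov import *
c=cam("wrist")
crop(c,190,30,230,70,12,"k1");crop(c,450,30,490,70,12,"k2");crop(c,195,180,235,220,12,"k3");crop(c,430,180,470,220,12,"k4")
ims=[cv2.imread(f"pics/k{i}.png") for i in (1,2,3,4)]
cv2.imwrite("pics/k.png",cv2.resize(np.vstack([np.hstack(ims[:2]),np.hstack(ims[2:])]),(600,600)))
E
```

```text
(no output)
```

View pics/k.png

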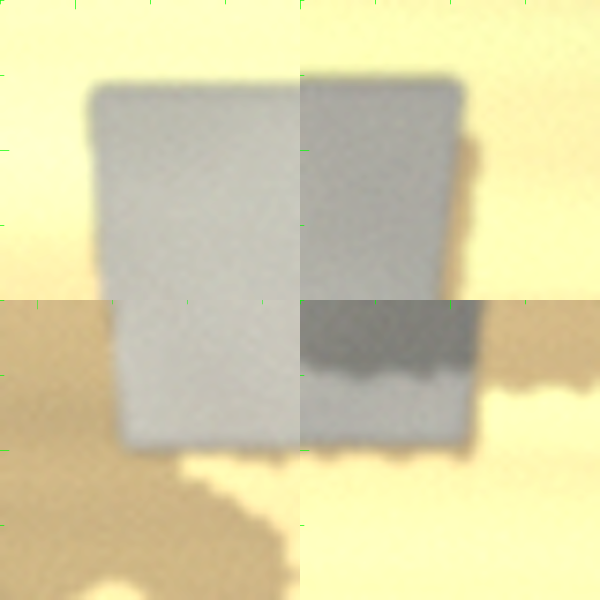

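Run:
```python
from ov import *
c=cam("wrist")
M=[((.085,.14,.015),(201.4,40.7)),((.085,-.14,.015),(471.5,39.9)),((-.085,.14,.015),(210.8,199.1)),((-.085,-.14,.015),(452.4,198.8))]
r=least_squares(lambda p:np.concatenate([proj(c,W(p,X))-uv for X,uv in M]),[.54,.03,.01])
print(r.x,np.degrees(r.x[2]),r.fun.round(2)); np.save("setp.npy",r.x)
print("slot",W(r.x,(0,.06,.02)))
draw(c,r.x,200,30,350,180,5,"ov1")
```

```text
[0.54025348 0.03020955 0.00998096] 0.5718670629092512 [-0.56 -0.31  1.02 -0.46 -0.45  0.79 -0.07  0.41]
slot [0.53965463 0.09020657 0.02      ]
```

View pics/ov1.png

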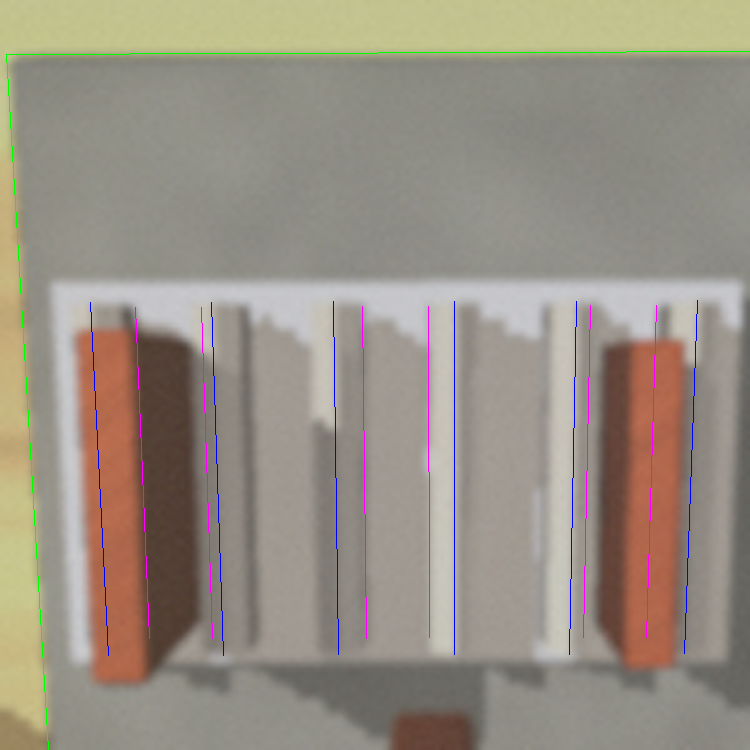

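Run:
```python
from ov import *
c=cam("wrist"); s,R=tool(); T=s["tool_pos"]
for X in [(.030,0,.085),(.030,0,0)]:
  for y in (-.005,.005):
    # tile x->world x ~ -tool y ; tile y -> -tool x
    Xw=T+R@np.array([-y,-X[0]+.0009,.065-X[2]]); print(X,y,proj(c,Xw).round(1))
crop(c,255,160,315,230,9,"tl")
```

```text
(0.03, 0, 0.085) -0.005 [295.1 207.9]
(0.03, 0, 0.085) 0.005 [270.5 207.9]
(0.03, 0, 0) -0.005 [291.2 171.2]
(0.03, 0, 0) 0.005 [275.4 171.2]
```

View pics/tl.png

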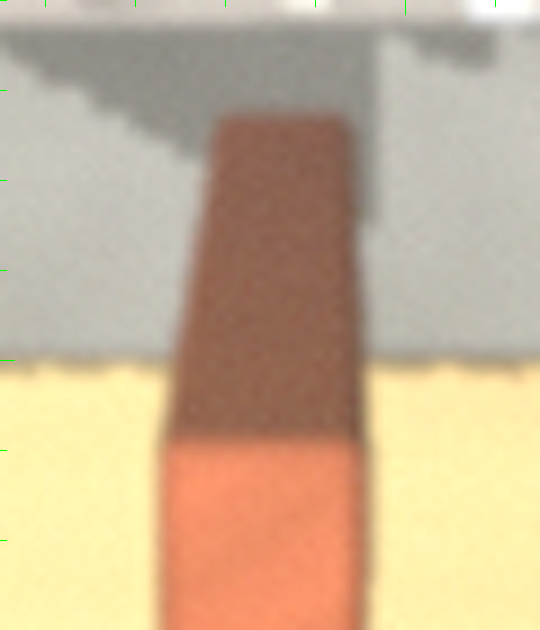

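Run:
```python
from ov import *
plan((.540,.091,.122),-89.43)
```

```text
t 7.53 tcp [0.4909 0.085  0.2589] ang -89.57 tilt 0.02 w 0.0096 F [ 0.26  0.33 -1.8 ] q7 -1.88
yaw units -0.016 slide units [-0.138 -1.229  3.423]
```

Call:
play_rows(
  increments=[
    {"slide":[-0.07,-0.62,0],"yaw":-0.016,"claw":0.0},
    {"slide":[-0.07,-0.61,0],"yaw":0,"claw":0.0},
    {"slide":[0,0,0],"yaw":0,"claw":0.0},
    {"slide":[0,0,0.9],"yaw":0,"claw":0.0},
    {"slide":[0,0,0.9],"yaw":0,"claw":0.0},
    {"slide":[0,0,0.9],"yaw":0,"claw":0.0},
    {"slide":[0,0,0.7],"yaw":0,"claw":0.0},
    {"slide":[0,0,0],"yaw":0,"claw":0.0},
    {"slide":[0,0,0],"yaw":0,"claw":0.0},
    {"slide":[0,0,0],"yaw":0,"claw":0.0},
  ],
)

```text
time: 8.78
tool_pos: [0.5408, 0.092, 0.1243]
tcp_rot: [-2.232, 2.207, -0.002]
ft_force: [-0.2, -0.4, -0.9]
gripper_width: 0.0098
```

Run:
```python
from ov import *
c=cam("wrist","w5"); draw(c,np.load("setp.npy"),190,110,370,250,4,"ov2")
plan((.540,.091,.085),-89.43)
c=cam("scene"); crop(c,250,180,370,300,5,"s5")
```

```text
t 8.82 tcp [0.5407 0.0921 0.1242] ang -89.35 tilt 0.13 w 0.0095 F [ 1.06 -0.57 -1.03] q7 -1.89
yaw units 0.009 slide units [0.027 0.021 0.98 ]
```

View pics/ov2.png

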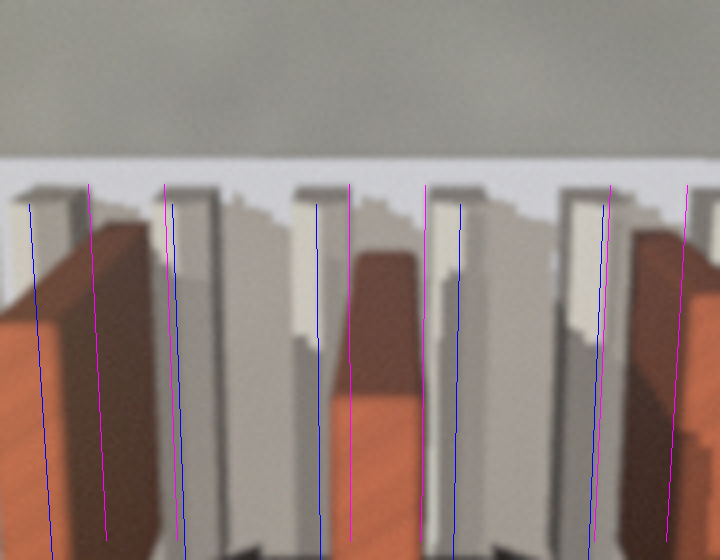

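View pics/s5.png

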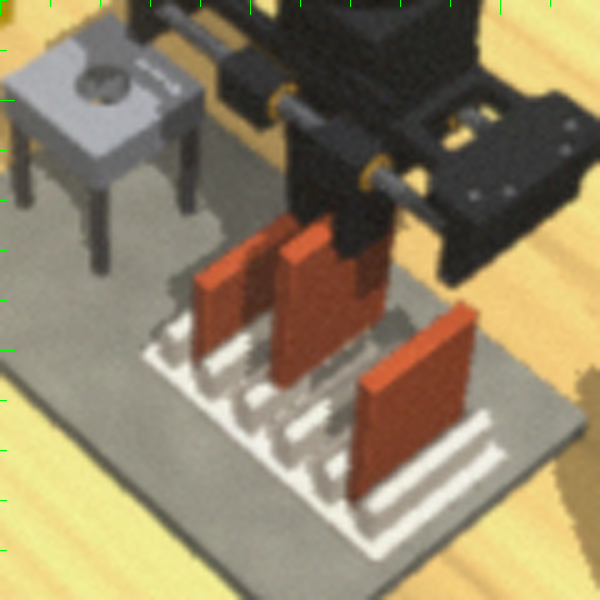

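Call:
play_rows(
  increments=[
    {"slide":[0.015,0.02,0.3],"yaw":0,"claw":0.0},
    {"slide":[0,0,0.3],"yaw":0,"claw":0.0},
    {"slide":[0,0,0.2],"yaw":0,"claw":0.0},
    {"slide":[0,0,0.1],"yaw":0,"claw":0.0},
    {"slide":[0,0,0.05],"yaw":0,"claw":0.0},
    {"slide":[0,0,0],"yaw":0,"claw":0.0},
    {"slide":[0,0,0],"yaw":0,"claw":0.0},
    {"slide":[0,0,0],"yaw":0,"claw":0.0},
  ],
)

```text
time: 9.88
tool_pos: [0.5393, 0.0913, 0.085]
tcp_rot: [-2.234, 2.209, -0.0]
ft_force: [0.6, -0.1, 0.1]
gripper_width: 0.0096
```

Run:
```python
from ov import *
c=cam("wrist"); draw(c,np.load("setp.npy"),190,110,370,250,4,"ov3")
plan((.540,.091,.085),-89.43)
c=cam("scene"); crop(c,250,180,370,300,5,"s6")
```

```text
t 9.93 tcp [0.5393 0.0913 0.085 ] ang -89.34 tilt 0.02 w 0.0096 F [-0.25  0.37 -1.69] q7 -1.89
yaw units 0.010 slide units [ 0.008 -0.017 -0.001]
```

View pics/ov3.png

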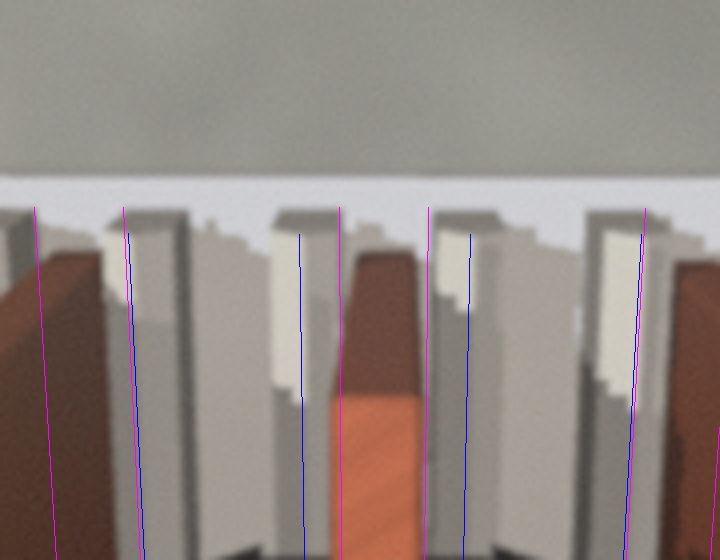

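View pics/s6.png

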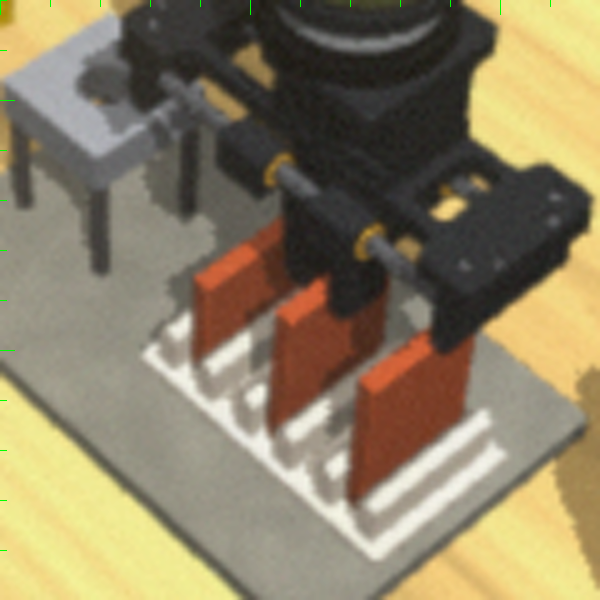

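Call:
play_rows(
  increments=[
    {"slide":[0,0,0.03],"yaw":0,"claw":0.0},
    {"slide":[0,0,0],"yaw":0,"claw":0.0},
    {"slide":[0,0,0],"yaw":0,"claw":0.0},
  ],
)

```text
time: 10.35
tool_pos: [0.5395, 0.0913, 0.0848]
tcp_rot: [-2.234, 2.208, -0.001]
ft_force: [-2.3, 0.2, 9.0]
gripper_width: 0.0095
```

It has contact with the slot floor (9 N up), so I release with a small opening.

Call:
play_rows(
  increments=[
    {"slide":[0,0,0],"yaw":0,"claw":0.25},
    {"slide":[0,0,0],"yaw":0,"claw":0.25},
    {"slide":[0,0,0],"yaw":0,"claw":0.25},
    {"slide":[0,0,0],"yaw":0,"claw":0.25},
  ],
)

```text
time: 10.85
tool_pos: [0.5392, 0.0913, 0.0836]
tcp_rot: [2.234, -2.209, -0.0]
ft_force: [1.1, 0.3, 0.4]
gripper_width: 0.022
```

Call:
play_rows(
  increments=[
    {"slide":[0,0,-0.2],"yaw":0,"claw":0.25},
    {"slide":[0,0,-0.5],"yaw":0,"claw":0.25},
    {"slide":[0,0,-0.9],"yaw":0,"claw":0.25},
    {"slide":[0,0,-0.95],"yaw":0,"claw":0.25},
    {"slide":[0,0,-0.95],"yaw":0,"claw":0.25},
    {"slide":[0,0,-0.95],"yaw":0,"claw":0.25},
    {"slide":[0,0,-0.75],"yaw":0,"claw":0.7},
    {"slide":[0,0,0],"yaw":0,"claw":0.7},
  ],
)

```text
time: 11.85
tool_pos: [0.5406, 0.0916, 0.2945]
tcp_rot: [-2.23, 2.206, -0.005]
ft_force: [-0.5, 0.0, -1.0]
gripper_width: 0.04
```

Run:
```python
from ov import *
c=cam("wrist","w7"); draw(c,np.load("setp.npy"),190,110,370,250,4,"ov4")
plan((.499,.28,.29),-90)
c=cam("scene"); crop(c,250,180,370,300,5,"s7")
```

```text
t 11.90 tcp [0.5395 0.0913 0.2927] ang -89.35 tilt 0.13 w 0.0441 F [-0.32 -0.26 -0.97] q7 -1.86
yaw units 0.076 slide units [-4.717  1.012  0.068]
```

View pics/w7.png

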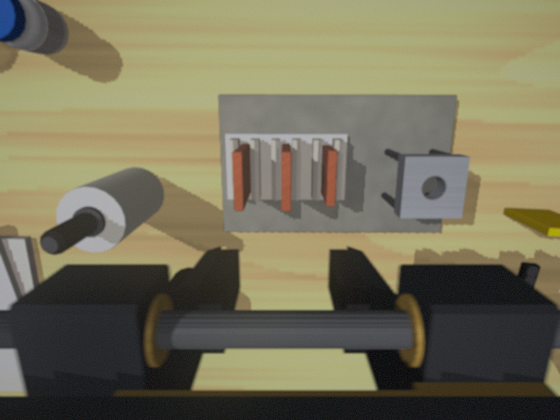

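View pics/s7.png

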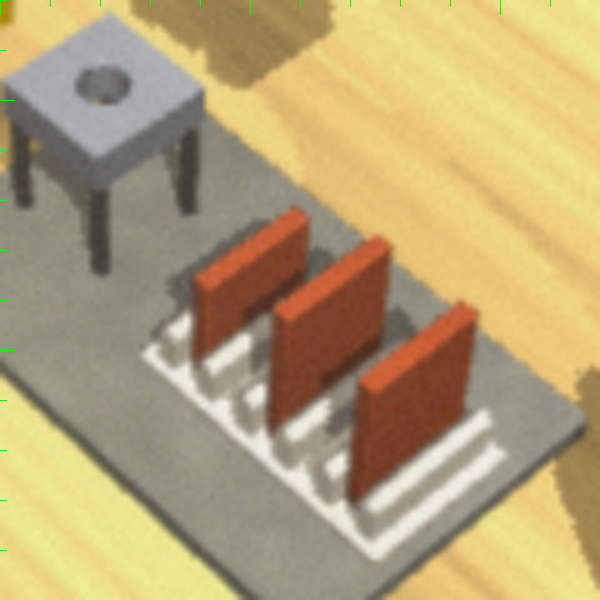

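View pics/ov4.png

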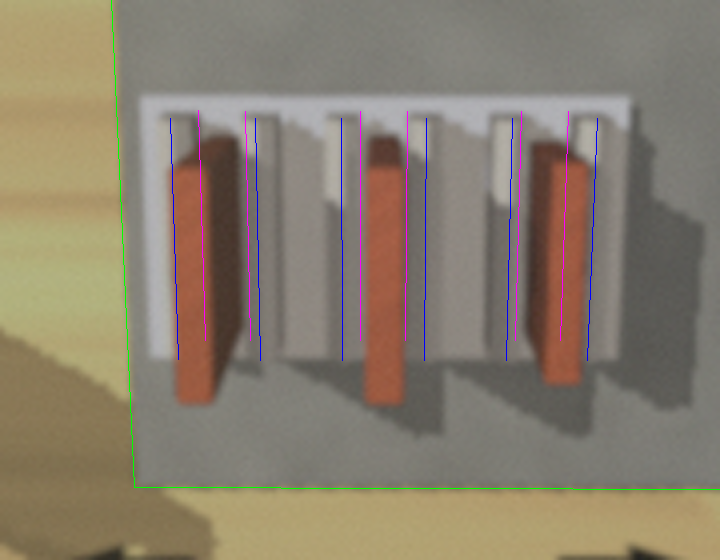

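The wrist, scene and overlay views show the tile upright at wrist (286,177), centred in the middle slot and level with its tall neighbour. Next is the probe.

Run:
```python
from ov import *
plan((.485,.275,.29),-70)
```

```text
t 11.95 tcp [0.5387 0.0912 0.2916] ang -89.34 tilt 0.02 w 0.0479 F [ 0.58  0.37 -0.99] q7 -1.86
yaw units -2.251 slide units [-4.778 -0.309  0.04 ]
```

Call:
play_rows(
  increments=[
    {"slide":[0,0,0],"yaw":-0.75,"claw":0.7},
    {"slide":[0,0,0],"yaw":-0.75,"claw":0.7},
    {"slide":[0,0,0],"yaw":-0.75,"claw":0.7},
    {"slide":[-0.96,-0.06,0],"yaw":0,"claw":0.7},
    {"slide":[-0.96,-0.06,0],"yaw":0,"claw":0.7},
    {"slide":[-0.96,-0.06,0],"yaw":0,"claw":0.7},
    {"slide":[-0.96,-0.06,0],"yaw":0,"claw":0.7},
    {"slide":[-0.96,-0.06,0],"yaw":0,"claw":0.7},
    {"slide":[0,0,0],"yaw":0,"claw":0.7},
    {"slide":[0,0,0],"yaw":0,"claw":0.7},
  ],
)

```text
time: 13.2
tool_pos: [0.4845, 0.2746, 0.2906]
tcp_rot: [2.571, -1.801, -0.0]
ft_force: [-0.0, 0.3, 0.1]
gripper_width: 0.0615
```

Run:
```python
from ov import *
c=cam("wrist","w8"); crop(c,200,60,360,260,4,"w8c")
plan((.499,.28,.29),-70)
```

```text
t 13.25 tcp [0.485  0.2742 0.2908] ang -70.11 tilt 0.14 w 0.0617 F [-0.24 -0.14  0.88] q7 -1.93
yaw units -0.012 slide units [-0.017 -0.38   0.02 ]
```

View pics/w8.png

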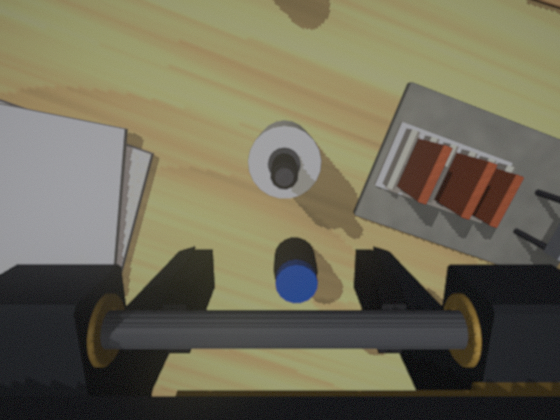

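View pics/w8c.png

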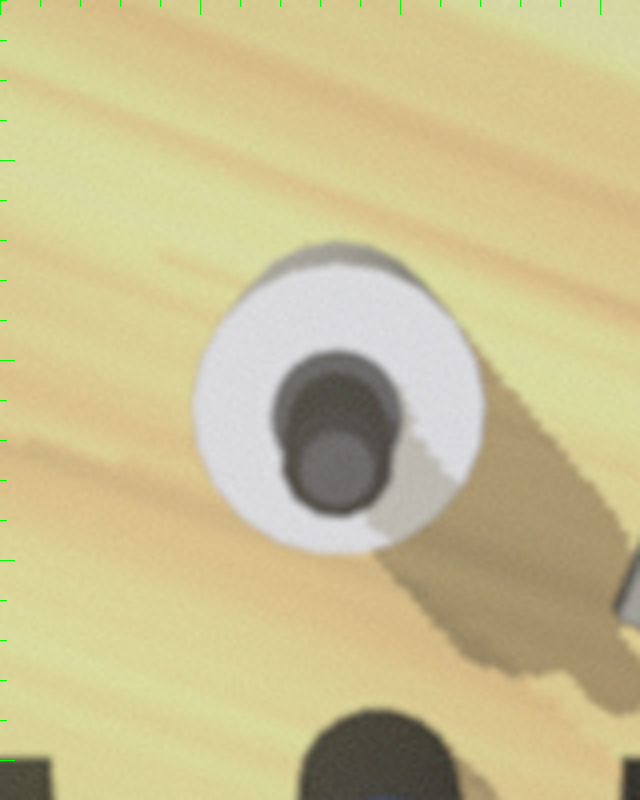

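Run:
```python
from ov import *
c=cam("wrist")
h=onz(c,(283.7,175.9),.18); f=onz(c,(283.8,163.1),.125); st=onz(c,(284.3,161.5),.12)
print(h,f,st)
plan(((h[0]+f[0])/2,(h[1]+f[1])/2,.147),-70)
```

```text
[0.50110702 0.27975835 0.18      ] [0.50228064 0.28006897 0.125     ] [0.50309598 0.27987102 0.12      ]
t 13.30 tcp [0.4852 0.2741 0.2911] ang -70.14 tilt 0.11 w 0.0618 F [ 0.6  -0.43  0.61] q7 -1.93
yaw units -0.016 slide units [-1.000e-03 -4.430e-01  3.601e+00]
```

Call:
play_rows(
  increments=[
    {"slide":[0,-0.44,0],"yaw":0,"claw":0.7},
    {"slide":[0,0,0.5],"yaw":0,"claw":0.7},
    {"slide":[0,0,0.9],"yaw":0,"claw":0.7},
    {"slide":[0,0,0.9],"yaw":0,"claw":0.7},
    {"slide":[0,0,0.8],"yaw":0,"claw":0.7},
    {"slide":[0,0,0.5],"yaw":0,"claw":0.7},
    {"slide":[0,0,0],"yaw":0,"claw":0.7},
    {"slide":[0,0,0],"yaw":0,"claw":0.7},
    {"slide":[0,0,0],"yaw":0,"claw":0.7},
  ],
)

```text
time: 14.42
tool_pos: [0.5022, 0.282, 0.1488]
tcp_rot: [-2.571, 1.802, -0.001]
ft_force: [0.4, -1.1, 0.4]
gripper_width: 0.0616
```

Run:
```python
from ov import *
c=cam("wrist","w9")
plan((.5017,.2799,.147),-70)
```

```text
t 14.47 tcp [0.502  0.282  0.1487] ang -70.03 tilt 0.11 w 0.0615 F [-0.03 -0.15  0.48] q7 -1.96
yaw units -0.003 slide units [0.047 0.026 0.042]
```

View pics/w9.png

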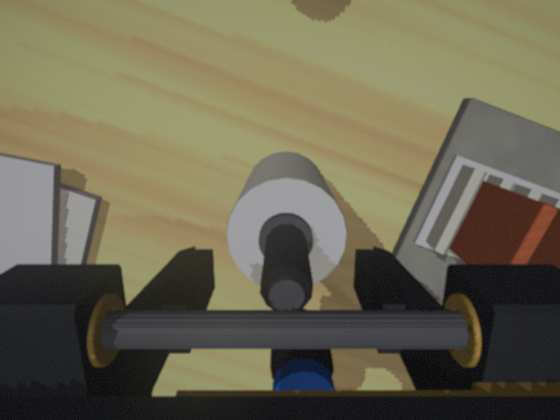

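The handle at (287,270) is between the fingers. I close on it.

Call:
play_rows(
  increments=[
    {"slide":[0.045,0.025,0.03],"yaw":0,"claw":0.5},
    {"slide":[0,0,0],"yaw":0,"claw":0.35},
    {"slide":[0,0,0],"yaw":0,"claw":0.2},
    {"slide":[0,0,0],"yaw":0,"claw":0.1},
    {"slide":[0,0,0],"yaw":0,"claw":0},
    {"slide":[0,0,0],"yaw":0,"claw":0},
    {"slide":[0,0,0],"yaw":0,"claw":0},
  ],
  squeeze=40,
)

```text
time: 15.35
tool_pos: [0.501, 0.2799, 0.1465]
tcp_rot: [-2.573, 1.802, 0.0]
ft_force: [0.2, 0.3, -0.0]
gripper_width: 0.0209
```

Run:
```python
from ov import *
c=cam("wrist"); crop(c,210,140,360,320,4,"w10")
plan((.502,.28,.147),-70)
```

```text
t 15.40 tcp [0.501  0.2799 0.1465] ang -70.00 tilt 0.0 w 0.021 F [-0.26  0.07  0.31] q7 -1.96
yaw units -0.000 slide units [ 0.006 -0.024 -0.013]
```

View pics/w10.png

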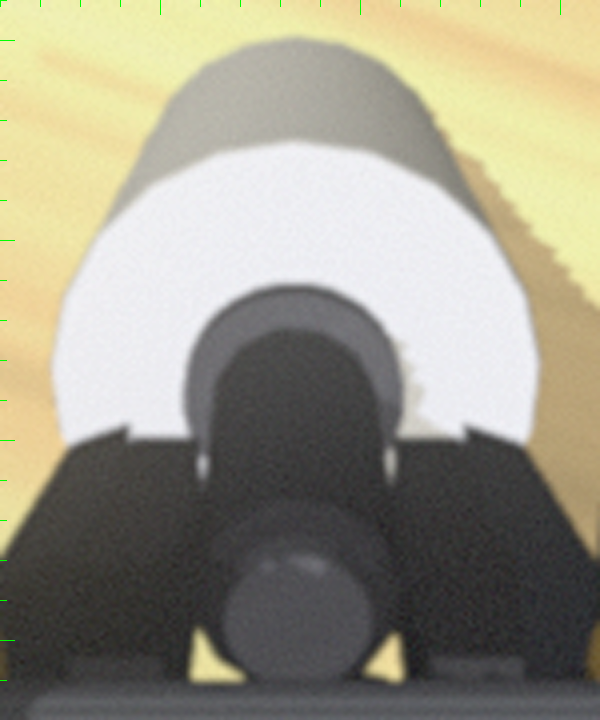

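Call:
play_rows(
  increments=[
    {"slide":[0,0,-0.2],"yaw":0,"claw":0},
    {"slide":[0,0,-0.4],"yaw":0,"claw":0},
    {"slide":[0,0,-0.6],"yaw":0,"claw":0},
    {"slide":[0,0,-0.7],"yaw":0,"claw":0},
    {"slide":[0,0,-0.7],"yaw":0,"claw":0},
    {"slide":[0,0,-0.7],"yaw":0,"claw":0},
    {"slide":[0,0,-0.7],"yaw":0,"claw":0},
    {"slide":[0,0,0],"yaw":0,"claw":0},
    {"slide":[0,0,0],"yaw":0,"claw":0},
  ],
)

```text
time: 16.52
tool_pos: [0.5005, 0.2794, 0.3059]
tcp_rot: [2.572, -1.801, -0.0]
ft_force: [-0.3, 0.6, -1.1]
gripper_width: 0.0211
```

Run:
```python
from ov import *
c=cam("wrist","w11"); crop(c,210,140,360,320,4,"w11c")
plan((.49,-.06,.30),-70)
c=cam("scene","s11")
```

```text
t 16.57 tcp [0.5003 0.2793 0.3055] ang -70.00 tilt 0.13 w 0.0206 F [-0.19  0.07 -0.83] q7 -1.91
yaw units -0.000 slide units [7.883 3.143 0.148]
```

View pics/w11c.png

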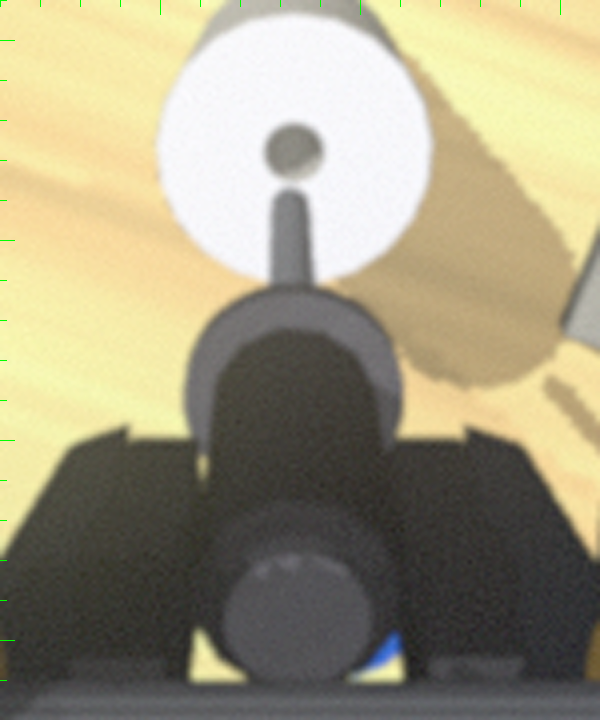

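View pics/s11.png

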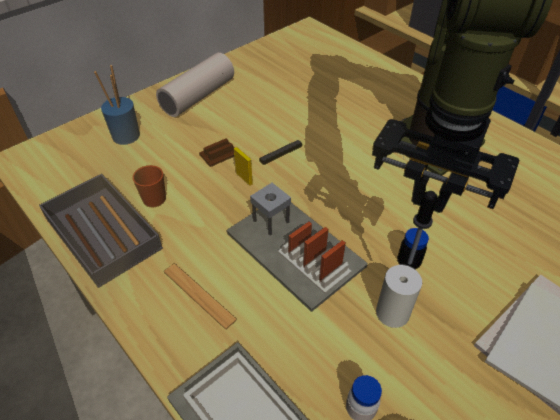

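The probe is out. In the crop the rod tip is at about (282,190) px and the empty bore at (283,178). I measure the tip relative to the tool, then fly to the guide.

Run:
```python
from ov import *
c=cam("wrist"); s,R=tool(); T=s["tool_pos"]
zt=T[2]-.1365
t=onz(c,(282.1,191.0),zt); print("tip vis",t,"in tool",R.T@(t-T))
fl=onz(c,(294/4+210-.4,395/4+140-.4),T[2]-.1465+.125); print("flange",R.T@(fl-T))
hd=onz(c,(298/4+210-.4,618/4+140-.4),T[2]-.1465+.18); print("htop",R.T@(hd-T))
# predicted rim of tip if vertical at tool(0,0)
for off in [(0,0),(0,-.004),(.0,-.004)]: print(proj(c,T+R@np.array([off[0],off[1],.1365])))
bore=onz(c,(294/4+210-.4,150/4+140-.4),.12); print("bore",bore)
crop(c,250,150,320,250,8,"tipc")
```

```text
tip vis [0.49902383 0.2801247  0.16878041] in tool [-0.00127611  0.00066514  0.13650126]
flange [-0.00010291 -0.00010095  0.02149975]
htop [ 0.00044767  0.00257025 -0.0334934 ]
[283.60953586 190.23396722]
[283.61022816 185.60166179]
[283.61022816 185.60166179]
bore [0.50146911 0.28022726 0.12      ]
```

View pics/tipc.png

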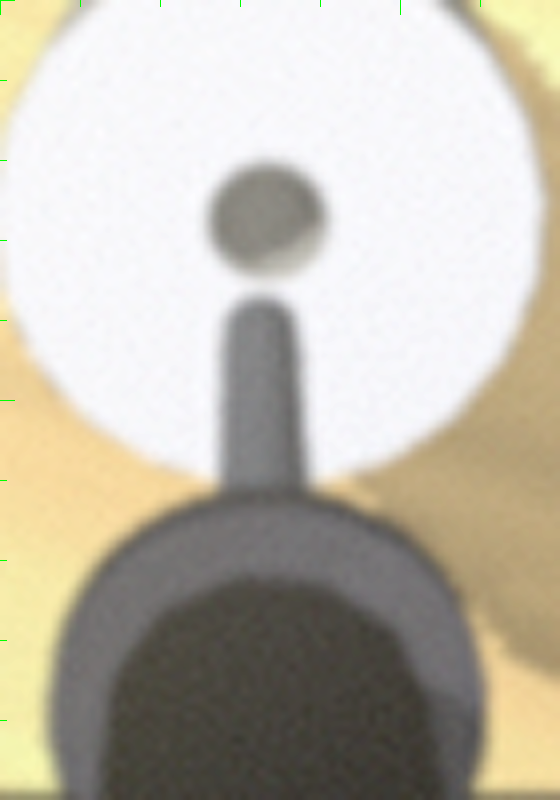

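Call:
play_rows(
  increments=[
    {"slide":[0.4,0.16,0],"yaw":0,"claw":0},
    {"slide":[0.8,0.32,0],"yaw":0,"claw":0},
    {"slide":[0.9,0.36,0],"yaw":0,"claw":0},
    {"slide":[0.9,0.36,0],"yaw":0,"claw":0},
    {"slide":[0.9,0.36,0],"yaw":0,"claw":0},
    {"slide":[0.9,0.36,0],"yaw":0,"claw":0},
    {"slide":[0.9,0.36,0],"yaw":0,"claw":0},
    {"slide":[0.9,0.36,0],"yaw":0,"claw":0},
    {"slide":[0.9,0.36,0],"yaw":0,"claw":0},
    {"slide":[0.7,0.26,0],"yaw":0,"claw":0},
  ],
)

```text
time: 17.92
tool_pos: [0.4894, -0.0762, 0.3062]
tcp_rot: [2.569, -1.805, -0.0]
ft_force: [0.4, -0.2, -0.4]
gripper_width: 0.0207
```

Call:
play_rows(
  increments=[
    {"slide":[0,0,0],"yaw":0,"claw":0},
    {"slide":[0,0,0],"yaw":0,"claw":0},
    {"slide":[0,0,0],"yaw":0,"claw":0},
    {"slide":[0,0,0],"yaw":0,"claw":0},
  ],
)

```text
time: 18.42
tool_pos: [0.4907, -0.072, 0.3065]
tcp_rot: [-2.575, 1.8, 0.0]
ft_force: [0.7, 0.1, -1.2]
gripper_width: 0.0209
```

Run:
```python
from ov import *
c=cam("wrist","w12"); crop(c,220,60,360,250,4,"w12c")
plan((.49,-.0743,.30),-70)
```

```text
t 18.48 tcp [ 0.4907 -0.0722  0.3065] ang -69.92 tilt 0.01 w 0.0206 F [ 0.22  0.05 -0.31] q7 -1.25
yaw units 0.009 slide units [0.043 0.034 0.163]
```

View pics/w12.png

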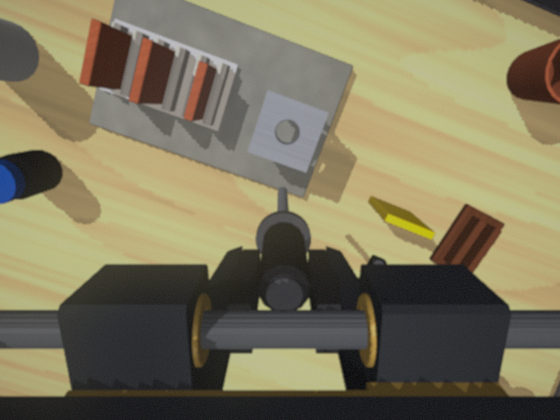

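View pics/w12c.png

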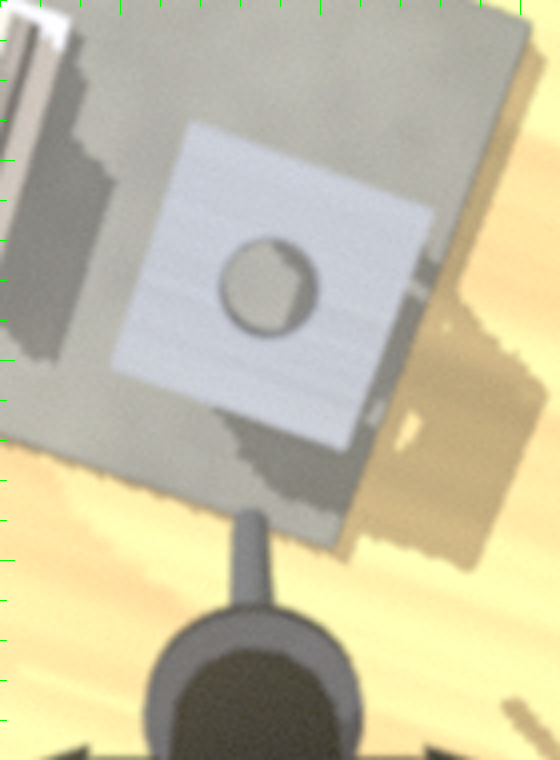

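Run:
```python
from ov import *
c=cam("wrist"); s,R=tool(); T=s["tool_pos"]
px=lambda x,y:(x/4+220-.4,y/4+60-.4)
g=onz(c,px(269.3,288),.097); q=np.mean([onz(c,px(*p),.097) for p in [(193,122),(433,208),(347,449),(112,365)]],0)
print(g,q, "d tool/0.04", R.T@(g-T)/.04)
t=onz(c,px(251,527),T[2]-.1365);print("tip in tool",R.T@(t-T), "tip->hole (units)",R.T@(g-t)/.04)
```

```text
[ 0.53285528 -0.06012872  0.097     ] [ 0.53279188 -0.06067124  0.097     ] d tool/0.04 [ 0.07454278 -1.09511086  5.23752935]
tip in tool [-0.00128369  0.00077942  0.13650008] tip->hole (units) [ 0.10663509 -1.11459629  1.82502729]
```

Call:
play_rows(
  increments=[
    {"slide":[0.03,-0.3,0],"yaw":0,"claw":0},
    {"slide":[0.04,-0.4,0],"yaw":0,"claw":0},
    {"slide":[0.037,-0.415,0],"yaw":0,"claw":0},
    {"slide":[0,0,0],"yaw":0,"claw":0},
    {"slide":[0,0,0.4],"yaw":0,"claw":0},
    {"slide":[0,0,0.5],"yaw":0,"claw":0},
    {"slide":[0,0,0.3],"yaw":0,"claw":0},
    {"slide":[0,0,0],"yaw":0,"claw":0},
    {"slide":[0,0,0],"yaw":0,"claw":0},
    {"slide":[0,0,0],"yaw":0,"claw":0},
  ],
)

```text
time: 19.77
tool_pos: [0.5345, -0.0618, 0.2592]
tcp_rot: [-2.573, 1.802, -0.002]
ft_force: [0.3, -1.1, -2.2]
gripper_width: 0.0212
```

Run:
```python
from ov import *
c=cam("wrist","w13"); crop(c,220,110,360,250,5,"w13c")
plan((.5328,-.0603,.258),-70)
c=cam("scene"); crop(c,220,120,320,240,6,"s13")
```

```text
t 19.82 tcp [ 0.5344 -0.0618  0.2591] ang -70.01 tilt 0.08 w 0.0209 F [ 1.36  0.16 -0.27] q7 -1.29
yaw units -0.001 slide units [-0.049  0.026  0.028]
```

View pics/w13c.png

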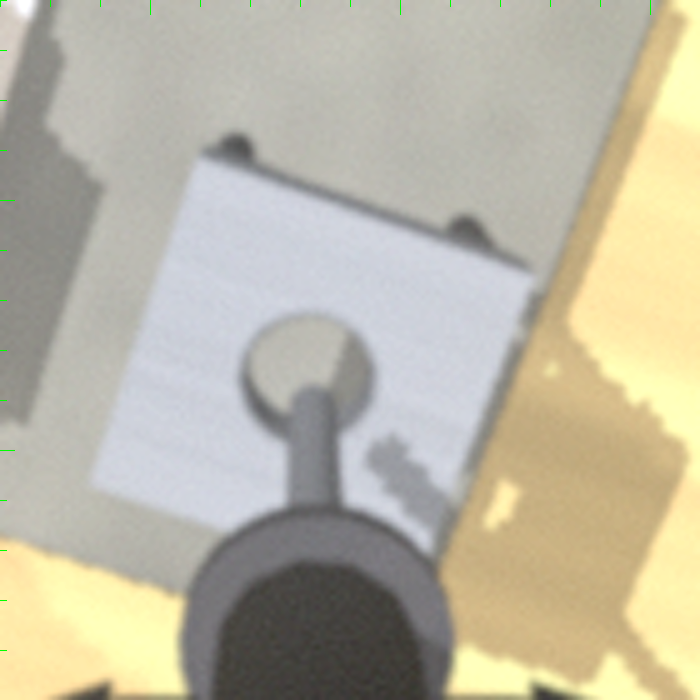

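View pics/s13.png

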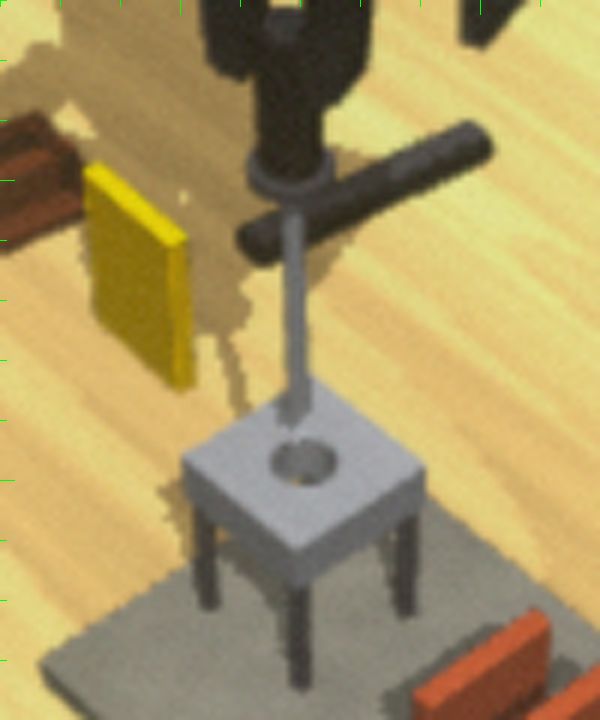

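Run:
```python
from ov import *
s,R=tool(); T=s["tool_pos"]; zt=T[2]-.1365
c=cam("wrist")
t=onz(c,(282.0,190.7),zt); g=onz(c,(308/5+219.6,375/5+109.6),.097)
print("wrist tip",t,"hole",g,"d tool mm",R.T@(g-t)*1e3)
c=cam("scene")
t=onz(c,(292/6+219.6,420/6+119.6),zt); g=onz(c,(304/6+219.6,462/6+119.6),.097)
print("scene tip",t,"hole",g,"d tool mm",R.T@(g-t)*1e3, "1px",1e3/c["f"]*1.3)
```

```text
wrist tip [ 0.53374826 -0.06055945  0.12252922] hole [ 0.53324784 -0.05981844  0.097     ] d tool mm [-0.87986155  0.24118186 25.52857941]
scene tip [ 0.53718975 -0.05687867  0.12252922] hole [ 0.53181176 -0.0571707   0.097     ] d tool mm [-1.57647824  5.1780423  25.52355489] 1px 2.6444217776276777
```

Call:
play_rows(
  increments=[
    {"slide":[-0.02,0.005,0.15],"yaw":0,"claw":0},
    {"slide":[0,0,0.15],"yaw":0,"claw":0},
    {"slide":[0,0,0.08],"yaw":0,"claw":0},
    {"slide":[0,0,0],"yaw":0,"claw":0},
    {"slide":[0,0,0],"yaw":0,"claw":0},
    {"slide":[0,0,0],"yaw":0,"claw":0},
  ],
)

```text
time: 20.72
tool_pos: [0.5337, -0.0611, 0.2435]
tcp_rot: [-2.573, 1.802, -0.001]
ft_force: [-0.4, 0.1, -1.6]
gripper_width: 0.0209
```

Run:
```python
from ov import *
plan((.5328,-.0603,.258),-70)
c=cam("wrist","w14"); crop(c,245,140,320,230,8,"w14c")
c=cam("scene"); crop(c,250,165,300,225,10,"s14")
c=cam("top"); crop(c,270,190,340,250,8,"t14")
```

```text
t 20.73 tcp [ 0.5337 -0.0611  0.2435] ang -70.01 tilt 0.03 w 0.0209 F [-0.4   0.13 -1.55] q7 -1.30
yaw units -0.001 slide units [-0.026  0.015 -0.362]
```

View pics/w14c.png

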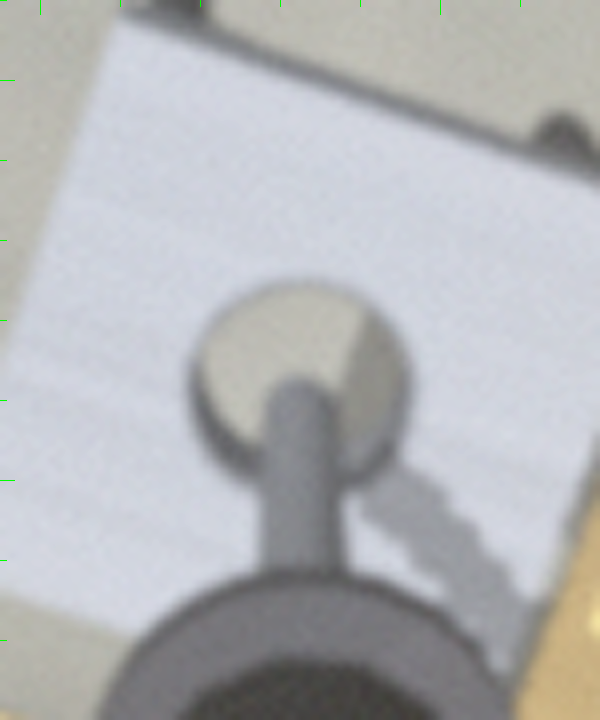

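View pics/s14.png

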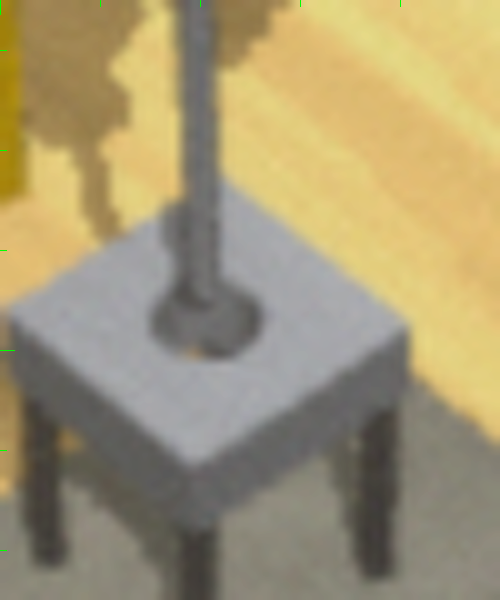

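View pics/t14.png

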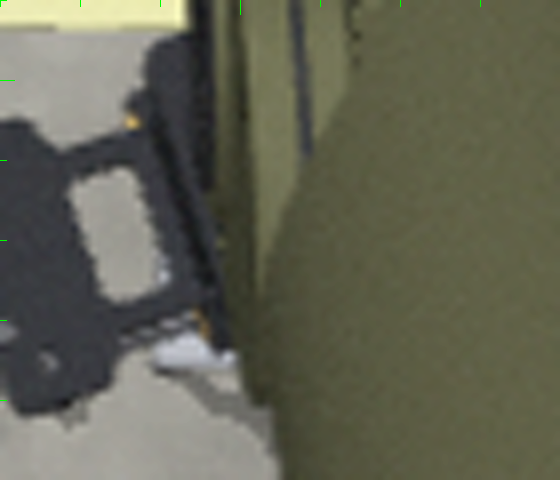

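Run:
```python
from ov import *
s,R=tool(); T=s["tool_pos"]; zt=T[2]-.1365
c=cam("wrist"); px=lambda x,y:(x/8+244.5,y/8+139.5)
t=onz(c,px(300.5,407),zt); g=onz(c,px(301,385),.097)
print("wrist tip",t,"hole",g,"d tool mm",R.T@(g-t)*1e3,"tipintool",R.T@(t-T))
rim=[proj(c,g+.012*np.array([np.cos(a),np.sin(a),0])) for a in np.linspace(0,6.28,60)]; rim=(np.array(rim)-(244.5,139.5))*8; print("hole bbox",rim.min(0),rim.max(0))
rim=[proj(c,t+.004*np.array([np.cos(a),np.sin(a),0])) for a in np.linspace(0,6.28,60)]; rim=(np.array(rim)-(244.5,139.5))*8; print("tip bbox",rim.min(0),rim.max(0))
c=cam("scene"); px=lambda x,y:(x/10+249.5,y/10+164.5)
t=onz(c,px(201,296),zt); g=onz(c,px(207,322),.097)
print("scene tip",t,"hole",g,"d tool mm",R.T@(g-t)*1e3)
```

```text
wrist tip [ 0.53322932 -0.05981344  0.10694115] hole [ 0.53337027 -0.05976221  0.097     ] d tool mm [-2.04840384e-03 -1.47312666e-01  9.94118667e+00] tipintool [-1.37404764e-03  1.05685305e-05  1.36499714e-01]
hole bbox [190.83467625 276.29924331] [411.09198098 491.52694862]
tip bbox [262.63368346 369.96572893] [338.3281078  443.78337631]
scene tip [ 0.53412101 -0.05646571  0.10694115] hole [ 0.53212038 -0.05703707  0.097     ] d tool mm [-0.14936615  2.0780632   9.9405602 ]
```

The wrist view puts the tip within 0.3 mm of the hole axis. The scene view, coarse at 2.6 mm per pixel, suggests about 2 mm in tool y. I split the difference slightly and go down gently.

Call:
play_rows(
  increments=[
    {"slide":[0,0.012,0.1],"yaw":0,"claw":0},
    {"slide":[0,0,0.15],"yaw":0,"claw":0},
    {"slide":[0,0,0.15],"yaw":0,"claw":0},
    {"slide":[0,0,0.1],"yaw":0,"claw":0},
    {"slide":[0,0,0],"yaw":0,"claw":0},
    {"slide":[0,0,0],"yaw":0,"claw":0},
    {"slide":[0,0,0],"yaw":0,"claw":0},
  ],
)

```text
time: 21.85
tool_pos: [0.5333, -0.0613, 0.2235]
tcp_rot: [-2.573, 1.802, -0.001]
ft_force: [-0.7, 0.1, -0.6]
gripper_width: 0.021
```

Run:
```python
from ov import *
plan((.5328,-.0603,.1815),-70)
c=cam("wrist","w15"); crop(c,245,140,320,230,8,"w15c")
c=cam("scene"); crop(c,250,165,300,225,10,"s15")
```

```text
t 21.85 tcp [ 0.5333 -0.0613  0.2235] ang -70.00 tilt 0.03 w 0.021 F [-0.71  0.07 -0.59] q7 -1.31
yaw units -0.000 slide units [-0.027  0.004  1.051]
```

View pics/w15c.png

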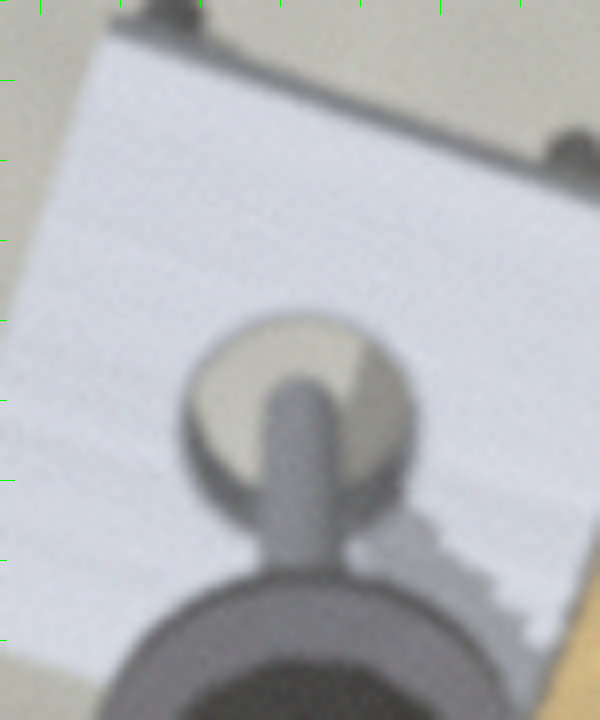

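View pics/s15.png

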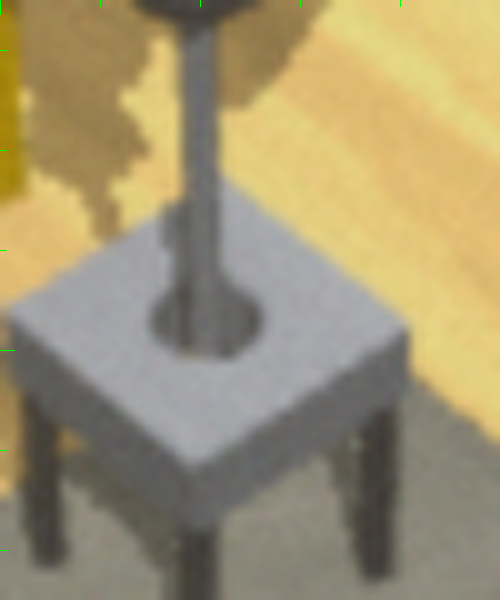

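Run:
```python
from ov import *
s,R=tool(); T=s["tool_pos"]; c=cam("wrist")
def bbox(g,r):
    q=np.array([proj(c,g+r*np.array([np.cos(a),np.sin(a),0])) for a in np.linspace(0,6.28,90)]); q=(q-(244.5,139.5))*8; return np.r_[q.min(0),q.max(0)]
# fit hole centre to left182,right418,top310
f=lambda p:(bbox(np.array([p[0],p[1],.097]),.012)[[0,1,2]]-[182,310,418])
r=least_squares(f,[.533,-.06],x_scale=.001,diff_step=1e-4); g=np.array([*r.x,.097]); print(g,r.fun)
f=lambda p:(bbox(np.array([p[0],p[1],T[2]-.1365]),.004)[[0,1,2]]-[263,371,337])
r=least_squares(f,[.533,-.06],x_scale=.001,diff_step=1e-4); t=np.array([*r.x,T[2]-.1365]); print(t,r.fun)
print("tip->hole tool mm",R.T@(g-t)*1e3)
```

```text
[ 0.53319921 -0.0598488   0.097     ] [ 0.65779275 -0.01438249 -0.65765969]
[ 0.53271071 -0.05996645  0.08699914] [-0.86062214  0.00615165  0.86056584]
tip->hole tool mm [  0.05889172  -0.50317912 -10.0006487 ]
```

Call:
play_rows(
  increments=[
    {"slide":[0,-0.004,0.1],"yaw":0,"claw":0},
    {"slide":[0,0,0.2],"yaw":0,"claw":0},
    {"slide":[0,0,0.2],"yaw":0,"claw":0},
    {"slide":[0,0,0.2],"yaw":0,"claw":0},
    {"slide":[0,0,0.2],"yaw":0,"claw":0},
    {"slide":[0,0,0.14],"yaw":0,"claw":0},
    {"slide":[0,0,0],"yaw":0,"claw":0},
    {"slide":[0,0,0],"yaw":0,"claw":0},
    {"slide":[0,0,0],"yaw":0,"claw":0},
    {"slide":[0,0,0],"yaw":0,"claw":0},
  ],
)

```text
time: 23.25
tool_pos: [0.5335, -0.0612, 0.1819]
tcp_rot: [-2.573, 1.802, -0.001]
ft_force: [-0.7, -0.4, -1.2]
gripper_width: 0.0209
```

Run:
```python
from ov import *
plan((.5328,-.0603,.1815),-70)
c=cam("wrist","w16"); crop(c,245,140,320,230,8,"w16c")
s,R=tool(); T=s["tool_pos"]
t=T+R@np.array([-.0013,.0005,.1365]); print("tip est",t,"rod pixel at tip far rim",(proj(c,t+R@np.array([0,-.004,0]))-(244.5,139.5))*8)
c=cam("scene","s16full"); crop(c,230,140,330,240,6,"s16")
```

```text
t 23.25 tcp [ 0.5335 -0.0612  0.1819] ang -70.01 tilt 0.03 w 0.0209 F [-0.74 -0.43 -1.21] q7 -1.32
yaw units -0.001 slide units [-0.027  0.008  0.011]
tip est [ 0.53253415 -0.06018014  0.04541112] rod pixel at tip far rim [301.05750953 374.99268072]
```

View pics/w16c.png

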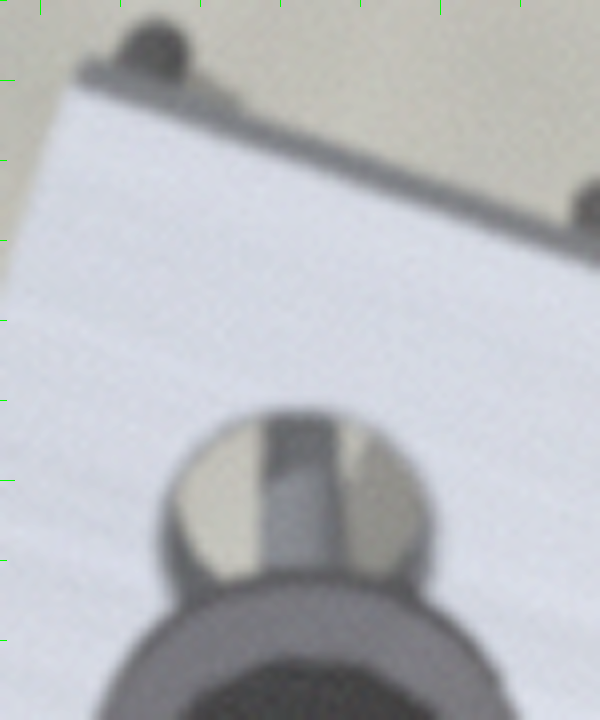

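View pics/s16.png

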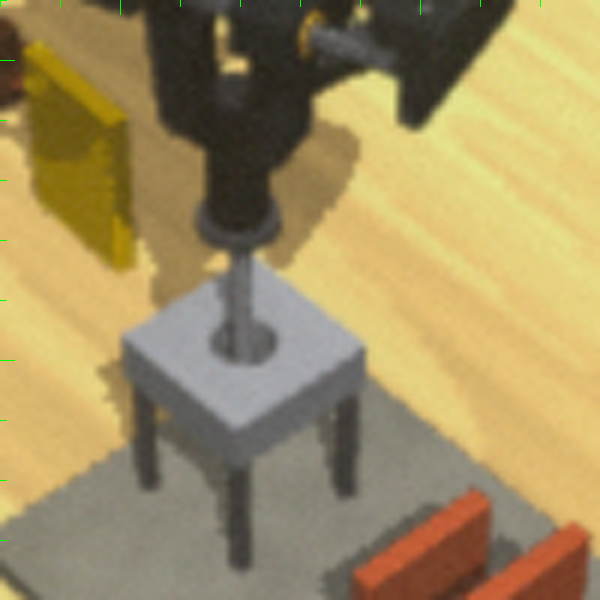

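View pics/s16full.png

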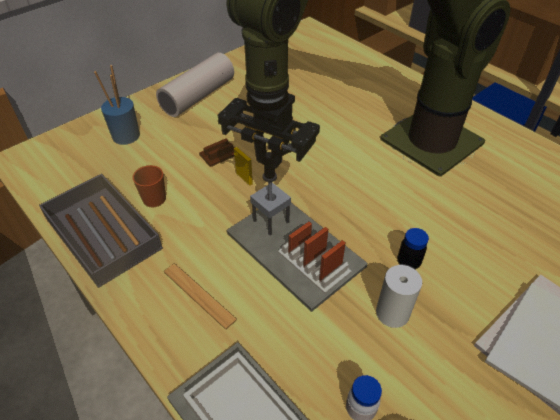

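Run:
```python
from h import *
print(robot.sign_off()); plan((.5335,-.0612,.1819))
```

```text
the job is handed in; nothing more can be done
None
the job is handed in; nothing more can be done
```

I placed the tile and left the probe hanging through the guide hole in the gripper. I handed the job in at about 23 s of the 64 s; no verdict was reported.

- **Tile:** It stands released in the free middle slot. I released it after a 9 N floor contact. The slab-model overlay and the scene picture showed it upright, fully down and centred, with both neighbours in place.
- **Probe:** I lowered it with the wrist camera as guide. In the last picture the rod sits in the middle of the hole, within about 0.5 mm by the wrist camera. The tip is at about z = 0.045 m, roughly 30 mm below the guide's underside and 30 mm above the slab. The tip height is worked out from the grasp height, because the tip itself is hidden under the plate. Tilt is about 0.01 rad, and the wrist force stayed at its resting level on the way down (about 1–2 N), with no sign of contact.
- **Disagreements:** The coarser scene camera put the tip about 2 mm off along one axis before it went in. I shifted it by about 0.5 mm and otherwise trusted the wrist camera. The top and wrist cameras differed by about 2 mm on the slab position, and I used the wrist values throughout.
- **Bystanders:** They looked unmoved in the final scene picture, but I did not measure each one.

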